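# Turn the sample carousel, weigh the bailed canister and hang it on the spring arm

## Task

Turn the carousel until the canister with the bail handle stands at the front pointer, lift it out, stand it on the pan of the balance and let go of it there. Then pick it up again and hang its bail on the hook of the spring-balanced arm: ease it down, and let go only once the arm has sunk under the weight and come to rest, so that it neither drops nor springs. Leave everything else standing where it is; the other vessels on the carousel just ride round.

Things in the scene. Friction and masses are not known exactly. Their poses are not given: they have to be found in the camera images.
- carousel (a joint): angle (rad) the carousel deck has turned since the start, anticlockwise from above positive; it stays where it is left (about 1 N at the rim moves it). Deck: aluminium disc, radius 125 mm, top 30 mm above the bench. On it four grey cups every 90 degrees, axes 85 mm from the deck's axis, inner/outer radius 28/32 mm, floor 30 mm and rim 72 mm above the bench, all full.
- tab (a point): middle of one of the four push tabs that stick out radially from the rim midway between the cups (this one 45 degrees anticlockwise from a cup), 145 mm from the axis, 26 mm above the bench. Tabs are 12 mm wide, reach from the rim to 162 mm from the axis, and from 15 to 37 mm above the bench. Push one sideways with shut fingers to turn the deck.
- foot: fixed foot of the carousel. Origin on the bench, on the carousel's axis; its -x axis is the front, where a flat aluminium pointer 6 mm high on the bench reaches to 206 mm from the axis.
- front_spot (a point): fixed point at the front: 85 mm from the carousel's axis in the foot's -x direction, 59 mm above the bench; can_mid lies there when its cup is straight over the pointer.
- can_mid (a point): centre of the canister's body, 30 mm above its underside: steel cylinder 50 mm in diameter, 60 mm high, 0.21 to 0.43 kg (varies), with a rigid upright bail on top; z up. Starts in a cup 60 to 120 degrees from the front, on either side, its upper 18 mm and bail out of the cup. When turned to the front its x axis is within 0.35 rad of the foot's x axis (either way round).
- can_eye (a point): middle of the underside of the bail's peak, 108 mm above the canister's underside: the point that rests in the hook. Axes as can_mid. The bail is 46 mm wide along y and 10 mm thick along x, same either way round: two legs at y = +-20 mm (inner gap 34 mm) rise to 100 mm above the underside, two bars slope up from them to a peak, top 116 mm.
- pan (a point): centre of the top of the balance's round steel pan (radius 45 mm, 56 mm above the bench, rigid).
- balance: the balance (fixed): white box 180 (x) x 160 (y) mm, 44 mm high. Origin on the bench under its middle; the pan's centre is 30 mm to its +x.
- swing: the sprung swing arm with its J hook of 8 mm steel rod, in this frame's x-z plane, open upward. Origin: bottom of the hook's seat (bail rests here), 275 mm above the bench when empty. Seat flat for 20 mm in x. Shank 20 mm to +x, 62 mm up to the arm, which goes on to +x. Free tip 23 mm to -x, 22 mm above the seat. -x faces roughly the robot. Bail goes over the tip moving to +x, eye 26 to 36 mm above the seat, then down.
- hook_tip (a point): end of the hook's free tip, 22 mm above the seat; axes as swing. The arm is lightly damped: the hook starts to sink at about 1.25 N, then 32 mm per newton, straight down within 12 mm, 25 to 95 mm under the canister. Its fixed stand (post 265 mm high on a plate 130 x 150 mm) is 240 mm to +x of the hook. The arm lies over the hook: hold the canister by its body, tool tilted 45 degrees, from -x.
- twin: steel canister like the other (50 mm in diameter, 66 mm high) but without a bail, in a carousel cup. Origin under its centre.
- jar: amber jar 48 mm in diameter, 70 mm high, in a carousel cup. Origin under its centre.
- flask: clear jar 48 mm in diameter, 80 mm high, in a carousel cup. Origin under its centre.
- beaker: open glass beaker on the bench, 70 mm in diameter, 80 mm high. Origin under its centre.
- bottle: glass bottle on the bench, 70 mm in diameter, 150 mm high. Origin under its centre.
- rack: grey open divided vial rack on the bench, 60 (x) x 100 (y) mm, 40 mm high. Origin under its centre.
- vialpot: white plastic pot on the bench, 40 mm in diameter, 50 mm high. Origin under its centre.
Not all that is in view belongs to the job. What is shaped like the beaker but green is not meant. What is shaped like the rack but green is not meant.

How it is judged:
By the outcome, as a careful person would: the job done as asked, in the order asked, and still so for the second after the job is handed in, with the robot touching nothing.
It also fails if it takes over 72 s, if anything falls off the work surface, if the arm or the gripper's body presses on something with over 40 N, if the wrist force passes 120 N, or if a joint passes its speed limit or range.

## Robot

A 6-joint arm with a two-finger parallel gripper is mounted at the origin on the work surface. World frame = base frame: x ahead of the robot, y to its left, z up, the work surface at z = 0. Lengths are in m, angles in rad, forces in N, time in s.
With the tool pointing down it reaches from about 0.3 to 0.875 m from the base axis. Payload 6.4 kg.
Tool frame: the origin (TCP) lies midway between the tips of the shut fingers; the grasp point (between the pads) lies 19 mm behind it (ctrl.pinch_z is the distance from the TCP to the grasp point, in m); z points along the fingers, y is the line along which they close (so a half turn about z gives the same grasp; the last joint's range is limited). The gripper opens to 85 mm and grips with 20 to 120 N. Pads are 22 mm wide; open, the fingers measure 114 mm over their backs; the gripper's body (76 mm by 85 mm) begins 54 mm behind the grasp point. The pads swing forward as they close: fully open they stand 13 mm farther back than shut.
Start: joints at [1.13, 0.181, 1.607, -0, 1.354, -0.206], TCP at [0.134, 0.559, 0.231] pointing down, gripper open.
Joint ranges: [-2.99, 2.99], [-0.89, 2.07], [0.3, 2.58], [-1.14, 4.28], [0, 2.63], [-3.12, 3.12]. Speed limits (rad/s): [2.57, 2.57, 3.01, 3.14, 3.14, 3.14].

## Interface

Orientations are given as a unit quaternion [w, x, y, z].
In Python, from bench import ctrl gives the robot as it stands.
- The arm moves only by the tool apply_moves, never from a script. Its argument "moves" is a list of rows, each an object with "jaw": the opening, from 0 (shut) to 1 (fully open); "offset": the shift along the tool's x, y, z in mm, a list of three; "rot": the turn, a rotation vector about the tool's x, y, z in degrees, a list of three. In form: [{"jaw": jaw, "offset": [dx, dy, dz], "rot": [ax, ay, az]}, ...]. A call has exactly 5 rows; each row shifts and turns the commanded pose from where the row before left it, along the tool's axes as they then stand; what a row does not reach is not made up. A row lasts 1/8 s, in which the tool goes at most 62.5 mm and 10.7 degrees, less where a joint would pass 70% of its speed; a pose out of reach is approached as far as the arm can. A call is refused whole if a number of a shift passes 62.5 or a number of a turn 10.7, either way. A call with a gripper value outside its range is refused whole. The fingers move at their own pace and stop on an object; the grip force is fixed at half the most. Time passes only in rows, so rows that do not move let the fingers close, or fill a call up. It gives the time, the measured TCP pose, the force, the opening and the grip force at its end, in the units of the state.
- ctrl.get_obs(): the state, without advancing time (a new reading comes with each control period).
- ctrl.camera(name): name is "scene" or "top" or "wrist"; returns (picture, depth): 480x640x3 uint8, red, green, blue; 480x640 float32, m along the optical axis (not along the pixel's ray), 0 where there is no reading.
- ctrl.camera_params(name): a dict with "K" (3x3 intrinsics, pixels), "dist" ([k1, k2, p1, p2, k3] as OpenCV has them; the pictures are not rectified), "cam_to_world" (4x4, takes a point from camera to world coordinates); the wrist camera has in their place "mount" (4x4, takes a point from camera to tool coordinates, whose origin is the TCP and whose axes are the flange's). Camera axes: x right, y down, z forward; pixel columns grow to the right and rows downward; lengths in m; the calibration is good to about 2 mm. A picture is of the moment at which its call begins: read the wrist's pose just before it. camera_params takes no time and is no camera call.
- ctrl.hand_in(): hands the job in; it is judged then, once.
Trained networks look in the newest picture that a camera, given by its name, has taken for a name from the list of things; names that differ only in an ending like _2 or _b are one class to them, and where a whole thing is asked for, a point or a joint stands for the part that bears it (a point fixed in the world has none). Each returns a list of dicts, best first, with "score" (0 to 1); they miss things now and then, are a little off and sometimes report something else, mostly with a low value. They report only what shows in the picture. A call takes as long as a camera call. They do not tell look-alikes from the thing itself.
- ctrl.outline_of(camera, target): "region" (480x640 bool, what is visible of it) and "position" ([column, row] in pixels, amid what is visible of it).
The state is a dict: "time_s": time; "q": joint angles; "dq": joint speeds; "joint_efforts": joint torques, N m; "eef_pos": TCP position; "eef_rot": TCP orientation; "wrist_force": force on the tool from outside, world axes, zero at the start; "torque": the same for the moment, N m; "opening": opening from 0.0 (shut) to 1.0 (fully open); "grasp_force": force on a finger pad.
Only numpy, scipy, OpenCV 4.12 (cv2) and the standard library are available. Lean on these libraries where they do the work, as an engineer would, in place of code of your own. Each camera call takes 0.05 s, during which the arm holds its last target. There are 200 camera calls.

## Working session

There is one attempt and no reset: what is moved stays moved. The work goes in short steps, Python scripts to look and compute and a tool call to move; the robot and the scene stay as the last step left them, time stands still between calls to the robot, and variables do not carry over. Pictures are saved under pics/ and viewed, at most 10 in all, crops included, and the job is handed in when it is done.

Besides the shell and the picture viewer there is one more tool, called after "Emit:" as name(argument=value, ...) on one line, values as JSON. apply_moves: Moves the arm, as the interface text tells. Its arguments: {"type":"object","properties":{"moves":{"type":"array"}},"required":["moves"]}

```bash
ls; mkdir -p pics
cat > h.py <<'E'
import numpy as np, cv2
from bench import ctrl
from scipy.spatial.transform import Rotation as R
def Rq(q): return R.from_quat([q[1],q[2],q[3],q[0]])
def tcp():
    o=ctrl.get_obs(); T=np.eye(4); T[:3,:3]=Rq(o['eef_rot']).as_matrix(); T[:3,3]=o['eef_pos']; return T,o
def c2w(cam,T=None):
    p=ctrl.camera_params(cam)
    return T@np.array(p['mount']) if cam=='wrist' else np.array(p['cam_to_world'])
def cloud(cam,depth,mask,M):
    p=ctrl.camera_params(cam); K=np.array(p['K']);d=np.array(p['dist'],float)
    v,u=np.nonzero(mask&(depth>0)); z=depth[v,u]
    if len(u)==0: return np.zeros((0,3))
    n=cv2.undistortPoints(np.stack([u,v],1).astype(float)[:,None],K,d)[:,0]
    return np.c_[n*z[:,None],z]@M[:3,:3].T+M[:3,3]
def proj(cam,P,M):
    p=ctrl.camera_params(cam); W=np.linalg.inv(M); 
    r=cv2.projectPoints(np.atleast_2d(P).astype(float),cv2.Rodrigues(W[:3,:3])[0],W[:3,3],np.array(p['K']),np.array(p['dist'],float))[0][:,0]
    return r
def pick(cam,name,depth,M,n=1):
    out=[]
    for r in ctrl.outline_of(cam,name)[:n]:
        out.append((round(r['score'],2),np.round(r['position']),cloud(cam,depth,np.array(r['region'],bool),M)))
    return out
def save(name,im): cv2.imwrite('pics/'+name,im[:,:,::-1])
def goal(pos,rot=None):
    """remaining move in tool axes mm and deg"""
    T,o=tcp(); d=T[:3,:3].T@(np.array(pos)-T[:3,3])*1000
    print('offset',d.round(1), 'rot',None if rot is None else np.degrees(R.from_matrix(T[:3,:3].T@rot).as_rotvec()).round(1))
E
python3 - <<'E'
from h import *
for c in ['scene','top']:
    im,d=ctrl.camera(c); save(c+'0.png',im); M=c2w(c); np.save(c+'d.npy',d)
    print(c,M[:3,3].round(2))
    for n in ['can_mid','carousel','tab','foot','pan','balance','swing','hook_tip','twin','jar','flask','beaker','bottle','rack','vialpot']:
        for s,p,P in pick(c,n,d,M,2):
            if len(P): print(n,s,p,len(P),np.median(P,0).round(3),P.min(0).round(3),P.max(0).round(3))
            else: print(n,s,p)
E
```

```text
pics
scene [1.3  0.08 0.85]
can_mid 0.82 [428. 315.] 579 [0.674 0.201 0.09 ] [0.585 0.178 0.028] [0.689 0.23  0.146]
carousel 0.83 [435. 315.] 6098 [0.618 0.219 0.031] [ 0.414  0.08  -0.005] [0.719 0.356 0.145]
carousel 0.65 [428. 316.] 556 [0.675 0.201 0.091] [0.566 0.179 0.033] [0.689 0.227 0.146]
tab 0.74 [435. 270.] 316 [0.509 0.235 0.092] [0.479 0.212 0.066] [0.523 0.259 0.1  ]
tab 0.65 [434. 313.] 6224 [0.617 0.221 0.031] [ 0.405  0.083 -0.005] [0.719 0.358 0.144]
pan 0.92 [320. 290.] 4075 [ 0.573 -0.048  0.044] [ 0.403 -0.142 -0.004] [0.637 0.034 0.061]
pan 0.73 [377. 274.] 107 [0.461 0.097 0.006] [ 0.436  0.077 -0.003] [0.484 0.116 0.009]
balance 0.84 [317. 289.] 4108 [ 0.574 -0.047  0.044] [ 0.398 -0.139 -0.005] [0.638 0.035 0.061]
swing 0.89 [114. 237.] 1384 [ 0.735 -0.402  0.299] [ 0.228 -0.694 -0.002] [ 0.812 -0.267  0.343]
hook_tip 0.71 [436. 313.] 5896 [0.619 0.221 0.031] [ 0.418  0.084 -0.005] [0.719 0.357 0.075]
hook_tip 0.6 [114. 232.] 1401 [ 0.732 -0.4    0.298] [ 0.164 -0.694 -0.002] [ 0.812 -0.267  0.344]
twin 0.61 [438. 268.] 363 [0.509 0.235 0.09 ] [ 0.384  0.21
[... 2334 characters left out ...]
2] [ 0.423 -0.401  0.087]
beaker 0.97 [493. 316.] 749 [ 0.39  -0.445  0.043] [ 0.356 -0.468 -0.002] [ 0.425 -0.401  0.087]
beaker 0.65 [435. 303.] 682 [ 0.417 -0.31   0.033] [ 0.385 -0.336 -0.001] [ 0.45  -0.266  0.088]
bottle 0.65 [385. 173.] 855 [ 0.732 -0.166  0.102] [ 0.709 -0.22  -0.005] [ 0.809 -0.136  0.156]
rack 0.87 [412. 228.] 1048 [ 0.614 -0.245  0.02 ] [ 0.56  -0.288 -0.005] [ 0.674 -0.204  0.048]
rack 0.64 [323. 162.] 987 [ 0.776 -0.011  0.022] [ 0.733 -0.065 -0.003] [0.813 0.04  0.046]
vialpot 0.46 [323. 319.] 180 [ 0.377 -0.022  0.05 ] [ 0.36  -0.042 -0.003] [ 0.394 -0.005  0.057]
vialpot 0.34 [382. 173.] 846 [ 0.731 -0.166  0.103] [ 0.709 -0.217 -0.005] [ 0.779 -0.136  0.156]
```

View pics/top0.png

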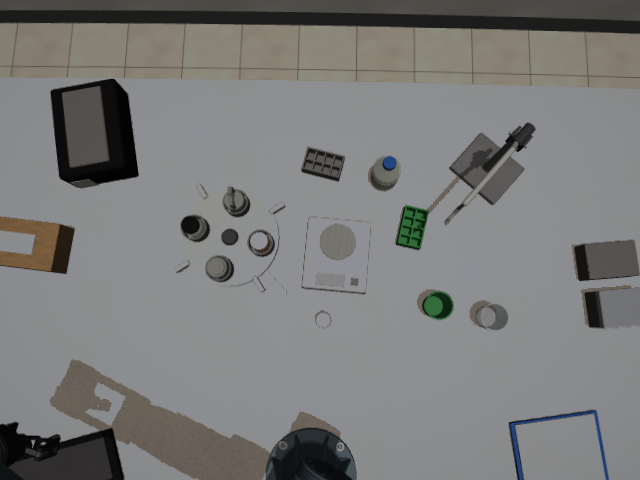

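View pics/scene0.png

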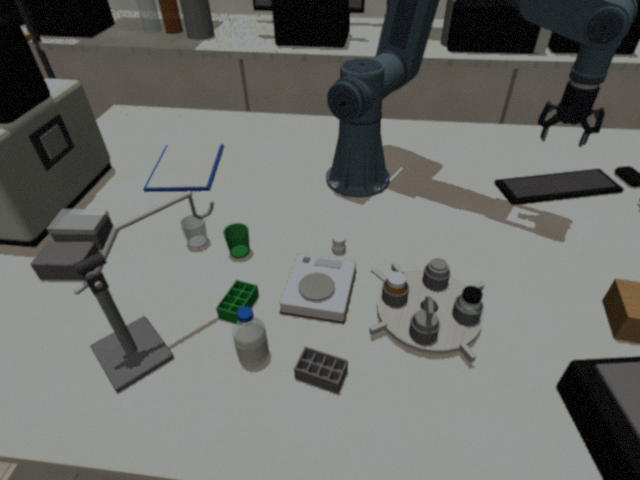

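Run:
```python
from h import *
# deck: depth slab in both cams
full=np.ones((480,640),bool)
P=cloud('top',np.load('topd.npy'),full,c2w('top')); S=cloud('scene',np.load('scened.npy'),full,c2w('scene'))
def fitc(Q):
    A=np.c_[2*Q[:,:2],np.ones(len(Q))]; c=np.linalg.lstsq(A,(Q[:,:2]**2).sum(1),rcond=None)[0]; return c[:2],np.sqrt(c[2]+c[0]**2+c[1]**2)
for nm,X in [('top',P),('scene',S)]:
    def box(a,b): return X[np.all((X>a)&(X<b),1)]
    D=box([.4,.04,.022],[.75,.4,.042])
    c,_=(D[:,:2].mean(0),0)
    from scipy.optimize import least_squares
    # rim: outermost by angle
    for _ in range(4):
        a=np.arctan2(*(D[:,:2]-c).T[::-1]); r=np.hypot(*(D[:,:2]-c).T); b=(a//.05).astype(int)
        E=np.array([D[b==k][np.argmax(r[b==k])] for k in np.unique(b)])
        re=np.hypot(*(E[:,:2]-c).T); E=E[re<np.percentile(re,70)+.0]
        s=least_squares(lambda q:np.hypot(*(E[:,:2]-q[:2]).T)-.125,c,loss='soft_l1',f_scale=.003); c=s.x
    print(nm,'deck',c.round(4),np.median(D[:,2]).round(4))
    a=np.degrees(np.arctan2(*(D[:,:2]-c).T[::-1])); r=np.hypot(*(D[:,:2]-c).T); m=(r>.135)&(r<.17)
    h,e=np.histogram(a[m],36,(-180,180)); print('tabs',[(int(e[i]),h[i]) for i in range(36) if h[i]>2])
    F=box([.38,.03,.003],[.55,.16,.012]); F=F[np.hypot(*(F[:,:2]-c).T)>.165]
    print('pointer',len(F),np.degrees(np.arctan2(*(F[:,:2].mean(0)-c)[::-1])), np.hypot(*(F[:,:2]-c).T).max())
    for n,bx in [('can',([.62,.16,.085],[.72,.25,.16])),('twin',([.44,.2,.085],[.53,.28,.12])),('jar',([.53,.1,.09],[.6,.16,.12])),('flask',([.56,.27,.1],[.64,.34,.12]))]:
        Q=box(*bx); q=Q[:,:2]; print(n,len(q),((q.min(0)+q.max(0))/2).round(4), np.degrees(np.arctan2(*((q.min(0)+q.max(0))/2-c)[::-1])).round(1),np.hypot(*((q.min(0)+q.max(0))/2-c)).round(3))
    Q=box([.62,.15,.105],[.72,.26,.16]); 
    if len(Q)>5:
        u=np.linalg.svd(Q[:,:2]-Q[:,:2].mean(0))[2][0]; print('bail dir',u.round(2),np.degrees(np.arctan2(u[1],u[0])),Q[:,2].max(),len(Q))
    Q=box([.4,-.15,.05],[.65,.05,.066]); c2,r2=fitc(Q[:,:2]) ; print('pan',Q[:,:2].min(0),Q[:,:2].max(0),((Q.min(0)+Q.max(0))/2).round(4))
    Q=box([.4,-.16,.036],[.68,.06,.048]); print('bal',cv2.minAreaRect(Q[:,:2].astype(np.float32)))
    Q=box([.5,-.5,.25],[.95,-.2,.4]); print('swing',len(Q)); 
    for zz in np.arange(.25,.37,.01):
        q=Q[(Q[:,2]>zz)&(Q[:,2]<=zz+.01)]
        if len(q): print(' ',zz.round(2),len(q),q[:,:2].min(0).round(3),q[:,:2].max(0).round(3),q[:,:2].mean(0).round(3))
    u=np.linalg.svd(Q[:,:2]-Q[:,:2].mean(0))[2][0]; print('swing dir',u,np.degrees(np.arctan2(u[1],u[0])))
```

```text
top deck [0.5787 0.2197] 0.031
tabs [(-150, np.int64(53)), (-60, np.int64(58)), (30, np.int64(48)), (120, np.int64(54))]
pointer 462 -135.06056537396415 0.26604730170495683
can 339 [0.6611 0.2026] -11.7 0.084
twin 335 [0.4975 0.2384] 167.0 0.083
jar 260 [0.5618 0.1362] -101.4 0.085
flask 262 [0.5955 0.3046] 78.8 0.087
bail dir [-0.99 -0.1 ] -174.0443270701079 0.14863292955466934 111
pan [ 0.4491849  -0.13014207] [0.62740531 0.0241073 ] [ 0.5383 -0.053   0.0573]
bal ((0.5401806831359863, -0.05183815211057663), (0.16004332900047302, 0.17994675040245056), 85.82557678222656)
swing 998
  0.25 35 [ 0.754 -0.462] [ 0.8  -0.42] [ 0.778 -0.436]
  0.26 84 [ 0.589 -0.467] [ 0.801 -0.282] [ 0.77  -0.438]
  0.27 47 [ 0.584 -0.432] [ 0.761 -0.279] [ 0.61 -0.3 ]
  0.28 115 [ 0.581 -0.464] [ 0.801 -0.271] [ 0.749 -0.417]
  0.29 211 [ 0.575 -0.464] [ 0.796 -0.268] [ 0.754 -0.424]
  0.3 10 [ 0.606 -0.42 ] [ 0.748 -0.296] [ 0.677 -0.357]
  0.31 19 [ 0.606 -0.415] [ 0.744 -0.296] [ 0.678 -0.357]
  0.32 18 [ 0.606 -0.408] [ 0.736 -0.296] [ 0.691 -0.369]
  0.33 299 [ 0.605 -0.402] [ 0.731 -0.295] [ 0.682 
[... 653 characters left out ...]
7944183, 0.18481896817684174), 85.97631072998047)
swing 1588
  0.25 141 [ 0.765 -0.464] [ 0.801 -0.42 ] [ 0.784 -0.439]
  0.26 122 [ 0.592 -0.444] [ 0.801 -0.278] [ 0.775 -0.425]
  0.27 115 [ 0.584 -0.461] [ 0.8   -0.272] [ 0.69  -0.359]
  0.28 234 [ 0.581 -0.459] [ 0.801 -0.268] [ 0.746 -0.405]
  0.29 242 [ 0.577 -0.459] [ 0.8   -0.267] [ 0.752 -0.417]
  0.3 69 [ 0.61  -0.419] [ 0.751 -0.294] [ 0.711 -0.381]
  0.31 63 [ 0.611 -0.413] [ 0.746 -0.295] [ 0.71  -0.379]
  0.32 85 [ 0.611 -0.406] [ 0.74  -0.295] [ 0.703 -0.373]
  0.33 436 [ 0.61  -0.401] [ 0.733 -0.293] [ 0.678 -0.352]
  0.34 81 [ 0.612 -0.359] [ 0.689 -0.294] [ 0.634 -0.317]
swing dir [ 0.76945981 -0.63869524] -39.69459524230291
```

Top view: the bailed canister is at (235,202) and is the only vessel with a bail; twin (217,268), jar (261,242), flask (194,227). The foot's pointer runs from about (268,275) to (287,295) at the lower right. The balance pan is at (338,241) and the hook tip at (447,222). The green beaker and green rack are decoys. The canister must turn clockwise by about 122°, so I'll push the tab at -147° round the near, free side.

Run:
```python
from h import *
full=np.ones((480,640),bool); c=np.array([.58,.22])
for nm in ['top','scene']:
    X=cloud(nm,np.load(nm+'d.npy'),full,c2w(nm)); d=X[:,:2]-c; r=np.hypot(*d.T); a=np.degrees(np.arctan2(d[:,1],d[:,0]))
    m=(X[:,2]>.0035)&(X[:,2]<.011)&(a>-150)&(a<-118)
    for r0 in [.17,.18,.19,.2,.21]:
        k=m&(r>r0)&(r<=r0+.01); print(nm,r0,k.sum(),a[k].mean().round(1) if k.any() else '',a[k].min().round(1) if k.any() else '',a[k].max().round(1) if k.any() else '')
T,o=tcp(); print(T.round(3),o['wrist_force'],o['time_s'])
th=np.radians(-135); r=np.array([np.cos(th),np.sin(th),0]); 
p=np.r_[c,0]+.162*r
for s in [(1),(-1)]:
  for k in 'xy':
    x=s*r; 
    if k=='x': Rm=np.c_[x,np.cross([0,0,-1],x),[0,0,-1]]
    else: Rm=np.c_[np.cross(x,[0,0,-1]),x,[0,0,-1]]
    print(k,s); goal(p+[0,0,.1],Rm)
```

```text
top 0.17 31 -135.7 -149.1 -122.0
top 0.18 40 -135.2 -149.6 -122.3
top 0.19 41 -135.0 -149.7 -119.1
top 0.2 29 -132.8 -148.6 -119.7
top 0.21 18 -133.8 -147.1 -119.4
scene 0.17 18 -133.2 -137.2 -123.2
scene 0.18 16 -135.3 -148.0 -131.6
scene 0.19 15 -134.5 -137.1 -131.5
scene 0.2 5 -131.3 -134.8 -120.0
scene 0.21 3 -128.3 -143.7 -120.1
[[-0.973  0.233 -0.     0.134]
 [ 0.233  0.973 -0.     0.559]
 [ 0.    -0.    -1.     0.231]
 [ 0.     0.     0.     1.   ]] [ 1.39744928 -0.95762585  0.53067221] 1.6
x 1
offset [-428.2 -364.2  131.3] rot [ -0.   -0.  -58.5]
y 1
offset [-428.2 -364.2  131.3] rot [   0.    -0.  -148.5]
x -1
offset [-428.2 -364.2  131.3] rot [ -0.    0.  121.5]
y -1
offset [-428.2 -364.2  131.3] rot [-0.  -0.  31.5]
```

```bash
cat >> h.py <<'E'
def down(yaw_y):
    """tool pointing down, tool y at world azimuth (deg)"""
    a=np.radians(yaw_y); y=np.array([np.cos(a),np.sin(a),0]); return np.c_[np.cross(y,[0,0,-1]),y,[0,0,-1]]
def tilt(az,deg):
    """tool z deg from vertical, heading azimuth az; tool y horizontal (left of heading is +/-y)"""
    a,t=np.radians([az,deg]); z=np.array([np.cos(a)*np.sin(t),np.sin(a)*np.sin(t),-np.cos(t)]); y=np.array([-np.sin(a),np.cos(a),0])
    return np.c_[np.cross(y,z),y,z]
def plan(way,start=None):
    """way: list of (pos,Rot,n)"""
    T,o=tcp() if start is None else (start,None); p,Rm=T[:3,3].copy(),T[:3,:3].copy()
    for P,Q,n in way:
        rv=R.from_matrix(Rm.T@Q).as_rotvec()/n; dp=(np.array(P)-p)/n
        for i in range(n):
            print((Rm.T@dp*1000).round(0),np.degrees(rv).round(1)); p=p+dp; Rm=Rm@R.from_rotvec(rv).as_matrix()
        print('--')
    M=np.eye(4);M[:3,:3]=Rm;M[:3,3]=p;return M
E
python3 - <<'E'
from h import *
Q=down(135)
plan([([.40,.12,.231],Q,9),([.465,.105,.121],Q,3),([.465,.105,.019],Q,3)])
E
```

```text
[-40. -41.   0.] [-0.  -0.  -6.5]
[-35. -45.   0.] [-0.  -0.  -6.5]
[-30. -49.   0.] [-0.  -0.  -6.5]
[-24. -52.   0.] [-0.  -0.  -6.5]
[-18. -54.   0.] [-0.  -0.  -6.5]
[-12. -56.   0.] [-0.  -0.  -6.5]
[ -6. -57.   0.] [-0.  -0.  -6.5]
[  1. -57.   0.] [-0.  -0.  -6.5]
[  7. -57.   0.] [-0.  -0.  -6.5]
--
[-12. -19.  37.] [ 0. -0.  0.]
[-12. -19.  37.] [ 0. -0.  0.]
[-12. -19.  37.] [ 0. -0.  0.]
--
[ 0.  0. 34.] [-0.  0.  0.]
[ 0.  0. 34.] [-0.  0.  0.]
[ 0.  0. 34.] [-0.  0.  0.]
--
```

Emit:
apply_moves(moves=[{"jaw": 0, "offset": [-40, -41, 0], "rot": [0, 0, -6.5]}, {"jaw": 0, "offset": [-35, -45, 0], "rot": [0, 0, -6.5]}, {"jaw": 0, "offset": [-30, -49, 0], "rot": [0, 0, -6.5]}, {"jaw": 0, "offset": [-24, -52, 0], "rot": [0, 0, -6.5]}, {"jaw": 0, "offset": [-18, -54, 0], "rot": [0, 0, -6.5]}])

```text
time_s: 2.22
eef_pos: [0.2814, 0.3125, 0.2316]
eef_rot: [0.001, -0.168, 0.986, 0.0]
wrist_force: [2.0, -0.4, -0.4]
opening: -0.001
grasp_force: 0.0
```

Emit:
apply_moves(moves=[{"jaw": 0, "offset": [-12, -56, 0], "rot": [0, 0, -6.5]}, {"jaw": 0, "offset": [-6, -57, 0], "rot": [0, 0, -6.5]}, {"jaw": 0, "offset": [1, -57, 0], "rot": [0, 0, -6.5]}, {"jaw": 0, "offset": [7, -57, 0], "rot": [0, 0, -6.5]}, {"jaw": 0, "offset": [-12, -19, 37], "rot": [0, 0, 0]}])

```text
time_s: 2.85
eef_pos: [0.4257, 0.1102, 0.1969]
eef_rot: [0.004, -0.381, 0.924, -0.002]
wrist_force: [-0.4, 0.2, 0.6]
opening: 0.002
grasp_force: 0.0
```

Run:
```python
from h import *
plan([([.465,.105,.019],down(135),5)]); print(tcp()[1]['wrist_force'].round(2) if 0 else '',tcp()[0][:3,3])
```

```text
[-5. -6. 36.] [-0.1  0.1 -0. ]
[-5. -6. 36.] [-0.1  0.1 -0. ]
[-5. -6. 36.] [-0.1  0.1 -0. ]
[-5. -6. 36.] [-0.1  0.1 -0. ]
[-5. -6. 36.] [-0.1  0.1 -0. ]
--
 [0.42570626 0.11017644 0.19692552]
```

Emit:
apply_moves(moves=[{"jaw": 0, "offset": [-5, -6, 36], "rot": [0, 0, 0]}, {"jaw": 0, "offset": [-5, -6, 36], "rot": [0, 0, 0]}, {"jaw": 0, "offset": [-5, -6, 36], "rot": [0, 0, 0]}, {"jaw": 0, "offset": [-5, -6, 36], "rot": [0, 0, 0]}, {"jaw": 0, "offset": [-5, -6, 34], "rot": [0, 0, 0]}])

```text
time_s: 3.48
eef_pos: [0.4609, 0.1098, 0.0152]
eef_rot: [0.0, -0.383, 0.924, -0.0]
wrist_force: [0.6, 0.2, -0.3]
opening: 0.005
grasp_force: 0.0
```

Emit:
apply_moves(moves=[{"jaw": 0, "offset": [0, 11.3, 0], "rot": [0, 0, 4]}, {"jaw": 0, "offset": [-1, 17, 0], "rot": [0, 0, 6]}, {"jaw": 0, "offset": [-1.6, 22.5, 0], "rot": [0, 0, 8]}, {"jaw": 0, "offset": [-1.6, 22.5, 0], "rot": [0, 0, 8]}, {"jaw": 0, "offset": [-1.6, 22.5, 0], "rot": [0, 0, 8]}])

```text
time_s: 4.1
eef_pos: [0.4161, 0.1937, 0.0165]
eef_rot: [0.0, -0.094, 0.996, -0.0]
wrist_force: [0.9, -1.0, -0.3]
opening: -0.001
grasp_force: 0.5
```

Emit:
apply_moves(moves=[{"jaw": 0, "offset": [-3, 22.5, 0], "rot": [0, 0, 8]}, {"jaw": 0, "offset": [-3, 22.5, 0], "rot": [0, 0, 8]}, {"jaw": 0, "offset": [-2, 22.5, 0], "rot": [0, 0, 8]}, {"jaw": 0, "offset": [-2, 22.5, 0], "rot": [0, 0, 8]}, {"jaw": 0, "offset": [-1.6, 22.5, 0], "rot": [0, 0, 8]}])

```text
time_s: 4.72
eef_pos: [0.4366, 0.3033, 0.0162]
eef_rot: [-0.0, 0.252, 0.968, -0.0]
wrist_force: [-0.1, -1.5, -0.1]
opening: 0.004
grasp_force: 0.5
```

Emit:
apply_moves(moves=[{"jaw": 0, "offset": [-1.6, 22.5, 0], "rot": [0, 0, 8]}, {"jaw": 0, "offset": [-1.6, 20, 0], "rot": [0, 0, 7]}, {"jaw": 0, "offset": [-1, 17, 0], "rot": [0, 0, 6]}, {"jaw": 0, "offset": [-1, 14, 0], "rot": [0, 0, 5]}, {"jaw": 0, "offset": [-0.5, 11, 0], "rot": [0, 0, 4]}])

```text
time_s: 5.35
eef_pos: [0.4957, 0.3627, 0.0161]
eef_rot: [-0.0, 0.493, 0.87, -0.0]
wrist_force: [-0.9, 0.0, 0.1]
opening: -0.002
grasp_force: 0.5
```

```bash
cat > car.py <<'E'
from h import *
def look(cam='top'):
    im,d=ctrl.camera(cam); X=cloud(cam,d,np.ones((480,640),bool),c2w(cam)); c=np.array([.58,.22])
    dd=X[:,:2]-c; r=np.hypot(*dd.T); a=np.degrees(np.arctan2(dd[:,1],dd[:,0]))
    m=(r>.136)&(r<.158)&(X[:,2]>.025)&(X[:,2]<.045)
    h=np.sort(a[m]); g=np.split(h,np.where(np.diff(h)>8)[0]+1); print(cam,'tabs',[(((x[0]+x[-1])/2).round(1),len(x)) for x in g if len(x)>5])
    return im,d,X
if __name__=='__main__':
    im,d,X=look(); save('top1.png',im); T,o=tcp(); print(T[:3,3],o['time_s'])
    q=T[:2,3]-[.58,.22]; print(np.degrees(np.arctan2(q[1],q[0])),np.hypot(*q))
    for s,p,P in pick('top','can_mid',d,c2w('top')):
        Q=P[P[:,2]>.08]; e=((Q.min(0)+Q.max(0))/2); print(s,p,e, np.degrees(np.arctan2(e[1]-.22,e[0]-.58)))
E
python3 car.py
```

```text
top tabs [(np.float64(-157.0), 47), (np.float64(-66.7), 47), (np.float64(24.0), 41), (np.float64(118.3), 48)]
[0.49708195 0.36324187 0.01654011] 5.4
120.06515140089355 0.16551023406417345
0.57 [258. 248.] [0.54903869 0.14046699 0.11346805] -111.2704033568289
```

Emit:
apply_moves(moves=[{"jaw": 0, "offset": [-2, 14, 0], "rot": [0, 0, 5]}, {"jaw": 0, "offset": [-2, 14, 0], "rot": [0, 0, 5]}, {"jaw": 0, "offset": [-1, 14, 0], "rot": [0, 0, 5]}, {"jaw": 0, "offset": [0, 8.5, 0], "rot": [0, 0, 3]}, {"jaw": 0, "offset": [0, 6, 0], "rot": [0, 0, 2]}])

```text
time_s: 6.08
eef_pos: [0.5492, 0.3797, 0.016]
eef_rot: [-0.0, 0.636, 0.772, -0.0]
wrist_force: [-1.3, -0.1, 0.6]
opening: 0.003
grasp_force: 0.4
```

```bash
sed -i 's/top1/top2/' car.py; python3 car.py
python3 - <<'E'
from car import *
im,d,X=look('scene')
for cam in ['top','scene']:
    if cam=='top': im,d,X=look('top')
    Q=X[(X[:,2]>.105)&(X[:,2]<.16)&(np.hypot(X[:,0]-.52,X[:,1]-.16)<.05)]
    print(cam,'bail',((Q.min(0)+Q.max(0))/2).round(4),len(Q)); u=np.linalg.svd(Q[:,:2]-Q[:,:2].mean(0))[2][0]; print(np.degrees(np.arctan2(u[1],u[0])),Q[:,2].max())
T,o=tcp(); im,d=ctrl.camera('top')
x=cv2.resize(im[180:300,180:340],(800,600),interpolation=cv2.INTER_CUBIC); save('crop2.png',x)
E
```

```text
top tabs [(np.float64(-176.4), 49), (np.float64(-86.5), 48), (np.float64(3.8), 45), (np.float64(98.3), 66)]
[0.55008289 0.37979389 0.01626891] 6.125
100.60432719066493 0.1625703579221531
0.88 [254. 256.] [0.52322025 0.15535482 0.11428796] -131.29378058200822
scene tabs [(np.float64(-176.7), 29), (np.float64(-87.0), 64), (np.float64(2.8), 60), (np.float64(97.1), 99)]
top tabs [(np.float64(-177.3), 54), (np.float64(-87.1), 46), (np.float64(3.3), 42), (np.float64(98.1), 66)]
top bail [0.5228 0.1559 0.1268] 100
66.69374284117266 0.1482952986537751
scene bail [0.5228 0.1559 0.1268] 100
66.69374284117266 0.1482952986537751
```

View pics/crop2.png

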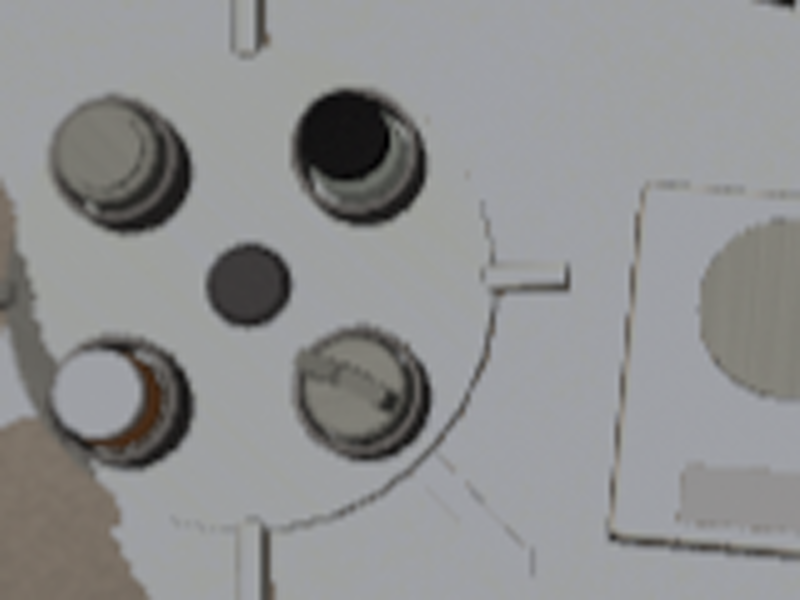

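The crop shows the bailed canister at (365,395), nearly over the pointer, whose edges run (440,455)-(530,545) and (425,487)-(458,522). I'll compute the pointer's bearing from those.

Run:
```python
from h import *
p=ctrl.camera_params('top');M=c2w('top')
px=np.array([[440,455],[530,545],[425,487],[458,522],[533,548],[533,575],[250,285]])*.2+[180,180]-.4
n=cv2.undistortPoints(px[:,None].astype(float),np.array(p['K']),np.array(p['dist'],float))[:,0]
r=np.c_[n,np.ones(len(n))]@M[:3,:3].T
zs=np.array([.006]*6+[.04])
W=M[:3,3]+r*((zs-M[2,3])/r[:,2])[:,None]; print(W.round(4))
d=W[:,:2]-[.58,.22]; print(np.degrees(np.arctan2(d[:,1],d[:,0])).round(1),np.hypot(*d.T).round(3))
```

```text
[[0.4966 0.1229 0.006 ]
 [0.4515 0.0753 0.006 ]
 [0.48   0.13   0.006 ]
 [0.4625 0.1125 0.006 ]
 [0.45   0.0737 0.006 ]
 [0.4363 0.0733 0.006 ]
 [0.5779 0.2179 0.04  ]]
[-130.6 -131.6 -138.  -137.5 -131.6 -134.4 -135. ] [0.128 0.194 0.135 0.159 0.196 0.205 0.003]
```

Emit:
apply_moves(moves=[{"jaw": 0, "offset": [0, 3.5, 0], "rot": [0, 0, 1]}, {"jaw": 0, "offset": [0, 4, 0], "rot": [0, 0, 1.5]}, {"jaw": 0, "offset": [0, 0, 0], "rot": [0, 0, 0]}, {"jaw": 0, "offset": [0, -8, 0], "rot": [0, 0, 0]}, {"jaw": 0, "offset": [0, -4, -20], "rot": [0, 0, 0]}])

```text
time_s: 6.95
eef_pos: [0.5426, 0.3787, 0.0349]
eef_rot: [-0.001, 0.652, 0.758, -0.002]
wrist_force: [0.0, -0.5, 0.4]
opening: 0.004
grasp_force: 0.0
```

```bash
cat > bail.py <<'E'
from car import *
def bail(cam):
    im,d,X=look(cam)
    N=X[np.hypot(X[:,0]-.52,X[:,1]-.158)<.06]
    B=N[(N[:,2]>.078)&(N[:,2]<.1)]; Q=N[(N[:,2]>.105)&(N[:,2]<.16)]
    c=((B[:,:2].min(0)+B[:,:2].max(0))/2)
    u=np.linalg.svd(Q[:,:2]-Q[:,:2].mean(0))[2][0]
    pk=Q[Q[:,2]>Q[:,2].max()-.006].mean(0)
    print(cam,'body',c.round(4),'ang',np.degrees(np.arctan2(c[1]-.22,c[0]-.58)).round(1),'bail',((Q.min(0)+Q.max(0))/2).round(4),'az',np.degrees(np.arctan2(u[1],u[0])).round(1),'peak',pk.round(4),len(Q))
    return im
if __name__=='__main__':
    bail('top'); bail('scene'); T,o=tcp(); print(T[:3,3],o['q'])
    t=np.radians(-134.4); print('target',.58+.085*np.cos(t),.22+.085*np.sin(t))
E
python3 bail.py
```

```text
top tabs [(np.float64(-178.5), 31), (np.float64(-89.7), 45), (np.float64(0.5), 45), (np.float64(90.9), 41), (np.float64(104.0), 6), (np.float64(179.0), 17)]
top body [0.5219 0.1587] ang -133.5 bail [0.5197 0.1587 0.1281] az -115.9 peak [0.5196 0.1571 0.1466] 95
scene tabs [(np.float64(-178.4), 20), (np.float64(-89.0), 60), (np.float64(0.3), 60), (np.float64(95.6), 70), (np.float64(179.4), 8)]
scene body [0.5207 0.1577] ang -133.6 bail [0.5201 0.1584 0.1256] az 64.9 peak [0.5215 0.1579 0.1426] 159
[0.54620929 0.38054544 0.03962885] [4.30596188e-01 5.85132191e-01 1.48196056e+00 4.81495531e-05
 1.06992742e+00 2.80824885e-01]
target 0.5205286160563639 0.15926982223121172
```

Run:
```python
from h import *
print(np.array(ctrl.camera_params('wrist')['mount']).round(3), np.array(ctrl.camera_params('wrist')['K']).round(0))
plan([([.546,.375,.23],down(8.6),4),([.5,.159,.30],down(8.6),6)])
```

```text
[[ 0.001 -0.95  -0.312  0.08 ]
 [ 1.     0.001 -0.    -0.   ]
 [ 0.001 -0.312  0.95  -0.143]
 [ 0.     0.     0.     1.   ]] [[339.   0. 325.]
 [  0. 339. 238.]
 [  0.   0.   1.]]
[ -1.  -0. -48.] [ 0.1 -0.  -0. ]
[ -1.  -0. -48.] [ 0.1 -0.  -0. ]
[ -1.  -0. -48.] [ 0.1 -0.  -0. ]
[ -1.  -0. -48.] [ 0.1 -0.  -0. ]
--
[-34. -13. -12.] [ 0.  0. -0.]
[-34. -13. -12.] [ 0.  0. -0.]
[-34. -13. -12.] [ 0.  0. -0.]
[-34. -13. -12.] [ 0.  0. -0.]
[-34. -13. -12.] [ 0.  0. -0.]
[-34. -13. -12.] [ 0.  0. -0.]
--
```

Emit:
apply_moves(moves=[{"jaw": 0, "offset": [-1, 0, -48], "rot": [0, 0, 0]}, {"jaw": 0, "offset": [-1, 0, -48], "rot": [0, 0, 0]}, {"jaw": 0, "offset": [-1, 0, -48], "rot": [0, 0, 0]}, {"jaw": 0.5, "offset": [-10, -3, -48], "rot": [0, 0, 0]}, {"jaw": 0.5, "offset": [-40, -15, -12], "rot": [0, 0, 0]}])

```text
time_s: 7.68
eef_pos: [0.5372, 0.3261, 0.246]
eef_rot: [0.002, 0.651, 0.759, 0.004]
wrist_force: [-0.6, -0.5, -0.4]
opening: 0.416
grasp_force: 0.0
```

Emit:
apply_moves(moves=[{"jaw": 0.5, "offset": [-50, -20, -12], "rot": [0, 0, 0]}, {"jaw": 0.5, "offset": [-50, -20, -12], "rot": [0, 0, 0]}, {"jaw": 0.5, "offset": [-40, -15, -12], "rot": [0, 0, 0]}, {"jaw": 0.5, "offset": [-15, -5, -12], "rot": [0, 0, 0]}, {"jaw": 0.5, "offset": [0, 0, 0], "rot": [0, 0, 0]}])

```text
time_s: 8.3
eef_pos: [0.4997, 0.1619, 0.2902]
eef_rot: [0.001, 0.653, 0.757, 0.001]
wrist_force: [0.7, 0.7, -0.3]
opening: 0.498
grasp_force: 0.0
```

Run:
```python
from h import *
T,o=tcp(); im,d=ctrl.camera('wrist'); save('w1.png',im); M=c2w('wrist',T)
X=cloud('wrist',d,np.ones((480,640),bool),M); N=X[np.hypot(X[:,0]-.52,X[:,1]-.158)<.045]
Q=N[(N[:,2]>.1)&(N[:,2]<.155)]; B=N[(N[:,2]>.08)&(N[:,2]<.095)]
print(T[:3,3],len(Q),len(B)); print('body',(B.min(0)+B.max(0))/2,np.ptp(B,0)); print('bail',Q.min(0),Q.max(0),cv2.minAreaRect(Q[:,:2].astype(np.float32)))
for z in np.arange(.1,.15,.01):
    q=Q[(Q[:,2]>z)&(Q[:,2]<=z+.01)]; 
    if len(q)>3: print(z.round(2),len(q),q.min(0).round(3),q.max(0).round(3),q.mean(0).round(4))
print(o['wrist_force'])
```

```text
[0.49969797 0.16194823 0.29016552] 737 1179
body [0.51963371 0.15956375 0.08735412] [0.04911618 0.04720137 0.0146664 ]
bail [0.50541535 0.13605581 0.10038627] [0.53417918 0.18074877 0.14719013] ((0.5196824669837952, 0.15833187103271484), (0.04592185467481613, 0.010476003400981426), 63.632747650146484)
0.1 43 [0.506 0.141 0.1  ] [0.534 0.181 0.11 ] [0.5179 0.1612 0.1055]
0.11 40 [0.505 0.141 0.111] [0.534 0.181 0.12 ] [0.5193 0.1644 0.115 ]
0.12 43 [0.505 0.14  0.12 ] [0.534 0.181 0.13 ] [0.52  0.166 0.125]
0.13 328 [0.505 0.136 0.13 ] [0.534 0.181 0.14 ] [0.52   0.1608 0.1363]
0.14 283 [0.51  0.146 0.14 ] [0.528 0.171 0.147] [0.5198 0.1588 0.1431]
[ 0.7263378   0.6891828  -0.33294149]
```

View pics/w1.png

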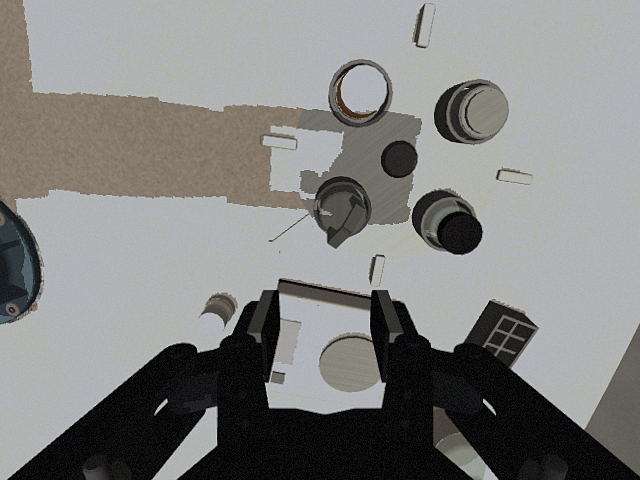

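The wrist view shows the bail at (345,215), 46x10 mm at azimuth 63.6°, its peak at (.5197,.1585) and 145 mm high. I'll grip it across its 10 mm thickness from above.

Run:
```python
from h import *
for nm in ['top','scene']:
    X=cloud(nm,np.load(nm+'d.npy'),np.ones((480,640),bool),c2w(nm)); Q=X[(X[:,2]>.051)&(X[:,2]<.062)&(np.hypot(X[:,0]-.57,X[:,1]+.05)<.07)]
    print(nm,len(Q),Q[:,:2].mean(0).round(4),((np.percentile(Q,2,axis=0)+np.percentile(Q,98,axis=0))/2).round(4),np.ptp(Q,0).round(3), np.median(Q[:,2]))
plan([([.5197,.1585,.20],down(-26.4),5),([.5197,.1585,.118],down(-26.4),3)])
```

```text
top 970 [ 0.5696 -0.0539] [ 0.5698 -0.0542  0.0565] [0.108 0.132 0.011] 0.05658729179288313
scene 802 [ 0.5726 -0.0537] [ 0.5714 -0.0538  0.0557] [0.091 0.089 0.01 ] 0.05589803796996312
[-1.  4. 18.] [ 0. -0.  7.]
[-1.  4. 18.] [ 0. -0.  7.]
[-0.  4. 18.] [ 0. -0.  7.]
[ 0.  4. 18.] [ 0. -0.  7.]
[ 1.  4. 18.] [ 0. -0.  7.]
--
[-0.  0. 27.] [-0.  0.  0.]
[-0.  0. 27.] [-0.  0.  0.]
[-0.  0. 27.] [-0.  0.  0.]
--
```

Pan centre is (.5705,-.054).

Emit:
apply_moves(moves=[{"jaw": 0.5, "offset": [-1, 4, 18], "rot": [0, 0, 7]}, {"jaw": 0.5, "offset": [-1, 4, 18], "rot": [0, 0, 7]}, {"jaw": 0.5, "offset": [0, 4, 18], "rot": [0, 0, 7]}, {"jaw": 0.5, "offset": [0, 4, 18], "rot": [0, 0, 7]}, {"jaw": 0.5, "offset": [1, 4, 18], "rot": [0, 0, 7]}])

```text
time_s: 8.98
eef_pos: [0.5187, 0.161, 0.1967]
eef_rot: [-0.001, 0.851, 0.526, -0.0]
wrist_force: [0.1, 0.5, 1.4]
opening: 0.503
grasp_force: 0.0
```

Run:
```python
from h import *
plan([([.5197,.1585,.118],down(-26.4),3)]); print(tcp()[1]['wrist_force'])
```

```text
[-1.  1. 26.] [-0.   0.  -0.1]
[-1.  1. 26.] [-0.   0.  -0.1]
[-1.  1. 26.] [-0.   0.  -0.1]
--
[0.11301161 0.5331463  1.38114204]
```

Emit:
apply_moves(moves=[{"jaw": 0.5, "offset": [-1, 1, 26], "rot": [0, 0, 0]}, {"jaw": 0.5, "offset": [0, 1, 27], "rot": [0, 0, 0]}, {"jaw": 0.5, "offset": [-1, 0, 25], "rot": [0, 0, 0]}, {"jaw": 0, "offset": [0, 0, 0], "rot": [0, 0, 0]}, {"jaw": 0, "offset": [0, 0, 0], "rot": [0, 0, 0]}])

```text
time_s: 9.6
eef_pos: [0.5201, 0.1575, 0.1207]
eef_rot: [-0.0, 0.85, 0.527, 0.0]
wrist_force: [0.7, 0.2, -3.6]
opening: 0.103
grasp_force: 58.3
```

Emit:
apply_moves(moves=[{"jaw": 0, "offset": [0, 0, 0], "rot": [0, 0, 0]}, {"jaw": 0, "offset": [0, 0, 0], "rot": [0, 0, 0]}, {"jaw": 0, "offset": [0, 0, -8], "rot": [0, 0, 0]}, {"jaw": 0, "offset": [0, 0, -15], "rot": [0, 0, 0]}, {"jaw": 0, "offset": [0, 0, -20], "rot": [0, 0, 0]}])

```text
time_s: 10.22
eef_pos: [0.5198, 0.1566, 0.1645]
eef_rot: [-0.0, 0.85, 0.526, 0.0]
wrist_force: [0.7, 0.8, -4.1]
opening: 0.096
grasp_force: 58.5
```

Emit:
apply_moves(moves=[{"jaw": 0, "offset": [0, 0, -30], "rot": [0, 0, 0]}, {"jaw": 0, "offset": [0, 0, -30], "rot": [0, 0, 0]}, {"jaw": 0, "offset": [0, 0, -20], "rot": [0, 0, 0]}, {"jaw": 0, "offset": [0, 0, 0], "rot": [0, 0, 0]}, {"jaw": 0, "offset": [0, 0, 0], "rot": [0, 0, 0]}])

```text
time_s: 10.85
eef_pos: [0.5193, 0.1566, 0.2428]
eef_rot: [-0.0, 0.85, 0.527, -0.0]
wrist_force: [-0.4, 0.6, -4.4]
opening: 0.1
grasp_force: 58.5
```

Run:
```python
from h import *
T,o=tcp(); print(T[:3,3],o['wrist_force'],o['opening'],o['grasp_force'],o['torque'])
im,d=ctrl.camera('scene'); X=cloud('scene',d,np.ones((480,640),bool),c2w('scene'))
Q=X[(np.hypot(X[:,0]-T[0,3],X[:,1]-T[1,3])<.045)&(X[:,2]>.09)&(X[:,2]<.3)]
for z in np.arange(.1,.26,.015):
    q=Q[(Q[:,2]>z)&(Q[:,2]<=z+.015)]
    if len(q): print(z.round(3),len(q),q.min(0).round(3),q.max(0).round(3))
plan([([.5705,-.054,.25],down(-26.4),5),([.5705,-.054,.16],down(-26.4),4)])
```

```text
[0.519312   0.15658411 0.24283993] [-0.39028225  0.55683252 -4.35733474] 0.10022616173785483 58.52261875115801 [-0.02458168 -0.00489441 -0.02258125]
0.145 40 [0.526 0.134 0.152] [0.545 0.18  0.16 ]
0.16 107 [0.518 0.132 0.16 ] [0.545 0.181 0.175]
0.175 103 [0.525 0.133 0.175] [0.545 0.181 0.19 ]
0.19 120 [0.522 0.132 0.19 ] [0.545 0.18  0.205]
0.205 259 [0.497 0.133 0.205] [0.545 0.181 0.22 ]
0.22 44 [0.509 0.135 0.22 ] [0.534 0.18  0.235]
0.235 58 [0.511 0.135 0.235] [0.536 0.18  0.25 ]
0.25 113 [0.507 0.136 0.25 ] [0.539 0.179 0.265]
[-33.  28.  -2.] [-0.  0. -0.]
[-33.  28.  -2.] [-0.  0. -0.]
[-33.  28.  -2.] [-0.  0. -0.]
[-33.  28.  -2.] [-0.  0. -0.]
[-33.  28.  -2.] [-0.  0. -0.]
--
[-0. -0. 22.] [ 0. -0. -0.]
[-0. -0. 22.] [ 0. -0. -0.]
[-0. -0. 22.] [ 0. -0. -0.]
[-0. -0. 22.] [ 0. -0. -0.]
--
```

Emit:
apply_moves(moves=[{"jaw": 0, "offset": [-20, 17, 0], "rot": [0, 0, 0]}, {"jaw": 0, "offset": [-40, 34, 0], "rot": [0, 0, 0]}, {"jaw": 0, "offset": [-45, 38, 0], "rot": [0, 0, 0]}, {"jaw": 0, "offset": [-40, 34, 0], "rot": [0, 0, 0]}, {"jaw": 0, "offset": [-20, 17, 0], "rot": [0, 0, 0]}])

```text
time_s: 11.52
eef_pos: [0.5713, -0.0562, 0.2418]
eef_rot: [-0.001, 0.851, 0.525, -0.001]
wrist_force: [0.3, 0.3, -3.7]
opening: 0.102
grasp_force: 58.6
```

Emit:
apply_moves(moves=[{"jaw": 0, "offset": [0, 0, 25], "rot": [0, 0, 0]}, {"jaw": 0, "offset": [0, 0, 30], "rot": [0, 0, 0]}, {"jaw": 0, "offset": [0, 0, 20], "rot": [0, 0, 0]}, {"jaw": 0, "offset": [0, 0, 8], "rot": [0, 0, 0]}, {"jaw": 0, "offset": [0, 0, 0], "rot": [0, 0, 0]}])

```text
time_s: 12.15
eef_pos: [0.5711, -0.0533, 0.1594]
eef_rot: [-0.001, 0.85, 0.527, -0.001]
wrist_force: [0.1, 1.2, -3.9]
opening: 0.097
grasp_force: 58.6
```

Run:
```python
from h import *
T,o=tcp(); print(T[:3,3],o['wrist_force'])
im,d=ctrl.camera('scene'); X=cloud('scene',d,np.ones((480,640),bool),c2w('scene'))
Q=X[(np.hypot(X[:,0]-T[0,3],X[:,1]-T[1,3])<.04)&(X[:,2]>.05)&(X[:,2]<.3)]
for z in np.arange(.05,.16,.01):
    q=Q[(Q[:,2]>z)&(Q[:,2]<=z+.01)]
    if len(q): print(z.round(3),len(q),q.min(0).round(3),q.max(0).round(3))
goal([.5705,-.054,.1475],down(-26.4))
```

```text
[ 0.57110758 -0.05326001  0.1594497 ] [ 0.09777874  1.21278499 -3.89376532]
0.05 359 [ 0.539 -0.092  0.05 ] [ 0.611 -0.014  0.059]
0.06 3 [ 0.586 -0.058  0.069] [ 0.593 -0.035  0.069]
0.07 52 [ 0.57  -0.075  0.07 ] [ 0.597 -0.027  0.079]
0.08 62 [ 0.569 -0.074  0.08 ] [ 0.597 -0.027  0.09 ]
0.09 56 [ 0.576 -0.073  0.09 ] [ 0.597 -0.028  0.1  ]
0.1 60 [ 0.574 -0.076  0.1  ] [ 0.598 -0.028  0.11 ]
0.11 63 [ 0.577 -0.076  0.11 ] [ 0.599 -0.028  0.12 ]
0.12 200 [ 0.548 -0.077  0.12 ] [ 0.596 -0.028  0.13 ]
0.13 63 [ 0.551 -0.075  0.13 ] [ 0.595 -0.03   0.14 ]
0.14 28 [ 0.561 -0.075  0.14 ] [ 0.588 -0.03   0.149]
0.15 25 [ 0.563 -0.074  0.15 ] [ 0.586 -0.03   0.16 ]
offset [-1.1 -0.9 12.9] rot [-0.   0.  -0.1]
```

Emit:
apply_moves(moves=[{"jaw": 0, "offset": [0, 0, 6], "rot": [0, 0, 0]}, {"jaw": 0, "offset": [0, 0, 3], "rot": [0, 0, 0]}, {"jaw": 0, "offset": [0, 0, 2], "rot": [0, 0, 0]}, {"jaw": 0, "offset": [0, 0, 1], "rot": [0, 0, 0]}, {"jaw": 0, "offset": [0, 0, 0], "rot": [0, 0, 0]}])

```text
time_s: 12.82
eef_pos: [0.5716, -0.0534, 0.1483]
eef_rot: [0.0, 0.85, 0.527, -0.0]
wrist_force: [0.8, 0.6, -4.2]
opening: 0.1
grasp_force: 58.6
```

Emit:
apply_moves(moves=[{"jaw": 0, "offset": [0, 0, 1], "rot": [0, 0, 0]}, {"jaw": 0, "offset": [0, 0, 1], "rot": [0, 0, 0]}, {"jaw": 0, "offset": [0, 0, 0], "rot": [0, 0, 0]}, {"jaw": 0, "offset": [0, 0, 0], "rot": [0, 0, 0]}, {"jaw": 0, "offset": [0, 0, 0], "rot": [0, 0, 0]}])

```text
time_s: 13.45
eef_pos: [0.5719, -0.0535, 0.1466]
eef_rot: [0.0, 0.85, 0.527, 0.0]
wrist_force: [0.2, 0.6, -2.1]
opening: 0.096
grasp_force: 58.9
```

Emit:
apply_moves(moves=[{"jaw": 0, "offset": [0, 0, 0.6], "rot": [0, 0, 0]}, {"jaw": 0.2, "offset": [0, 0, 0], "rot": [0, 0, 0]}, {"jaw": 0.4, "offset": [0, 0, 0], "rot": [0, 0, 0]}, {"jaw": 0.5, "offset": [0, 0, 0], "rot": [0, 0, 0]}, {"jaw": 0.5, "offset": [0, 0, -10], "rot": [0, 0, 0]}])

```text
time_s: 14.08
eef_pos: [0.571, -0.0532, 0.1552]
eef_rot: [-0.001, 0.85, 0.527, -0.001]
wrist_force: [-0.3, -0.2, -0.7]
opening: 0.501
grasp_force: 0.0
```

Emit:
apply_moves(moves=[{"jaw": 0.5, "offset": [0, 0, -30], "rot": [0, 0, 0]}, {"jaw": 0.5, "offset": [0, 0, -50], "rot": [0, 0, 0]}, {"jaw": 0.8, "offset": [0, 0, -50], "rot": [0, 0, 0]}, {"jaw": 1, "offset": [0, 0, -10], "rot": [0, 0, 0]}, {"jaw": 1, "offset": [0, 0, 0], "rot": [0, 0, 0]}])

```text
time_s: 14.7
eef_pos: [0.5719, -0.0535, 0.2967]
eef_rot: [0.001, 0.85, 0.527, 0.001]
wrist_force: [0.4, 0.7, -0.8]
opening: 0.999
grasp_force: 0.0
```

Run:
```python
from h import *
T,o=tcp(); print(T[:3,3],o['wrist_force'])
for cam in ['wrist','top','scene']:
    im,d=ctrl.camera(cam); X=cloud(cam,d,np.ones((480,640),bool),c2w(cam,T))
    Q=X[(np.hypot(X[:,0]-.571,X[:,1]+.054)<.045)&(X[:,2]>.06)&(X[:,2]<.178)]
    B=Q[(Q[:,2]>.1)&(Q[:,2]<.121)]; L=Q[(Q[:,2]>.13)]
    if len(B): print(cam,len(B),len(L),'body',((B.min(0)+B.max(0))/2).round(4),np.ptp(B,0).round(3),'bail',[np.round(v,4) for v in cv2.minAreaRect(L[:,:2].astype(np.float32))],L[:,2].max().round(4))
    if cam=='scene': save('s3.png',im)
```

```text
[ 0.57194293 -0.05351844  0.29667215] [ 0.40008753  0.66010209 -0.79998074]
wrist 1481 680 body [ 0.5717 -0.0531  0.1099] [0.05  0.05  0.019] bail [array([ 0.5721, -0.0526]), array([0.0456, 0.0099]), np.float64(63.5558)] 0.1732
top 105 40 body [ 0.5653 -0.0558  0.1107] [0.037 0.041 0.02 ] bail [array([ 0.5673, -0.0627]), array([0.0229, 0.0101]), np.float64(61.0991)] 0.1718
scene 297 175 body [ 0.574  -0.0523  0.1105] [0.05  0.049 0.021] bail [array([ 0.5719, -0.0528]), array([0.0491, 0.0141]), np.float64(64.8803)] 0.1721
```

```bash
cat >> h.py <<'E'
from scipy.optimize import least_squares
def fk(q,c,a=.379,b=.519,hc=-.030,s4=1,s5=1):
    r=lambda ax,v:R.from_euler(ax,v).as_matrix()
    A=r('z',q[0])@r('y',q[1]); p=np.array([0,0,hc+c])+A@[0,0,a]; A=A@r('y',q[2]); p=p+A@[0,0,b]
    A=A@r('z',s4*q[3])@r('y',q[4])@r('z',q[5]+np.pi/2); return p+A@[0,0,c],A
E
python3 - <<'E'
from h import *
T,o=tcp(); print(np.round(o['q'],3)); p,A=fk(o['q'],.3); print(p,T[:3,3]); print((A-T[:3,:3]).round(3))
plan([([.48,-.01,.29],down(63.6-10),8),([.48,-.01,.29],tilt(-26.4,10),2)])
E
```

```text
[-0.3    0.133  1.535  0.     1.477  0.162]
[ 0.54067257 -0.16717927  0.29519159] [ 0.57071354 -0.05316501  0.2937083 ]
[[ 0. -0. -0.]
 [-0. -0. -0.]
 [-0.  0.  0.]]
[ -0. -13.   1.] [ -0.  -0. -10.]
[  2. -12.   1.] [ -0.  -0. -10.]
[  4. -12.   0.] [ -0.  -0. -10.]
[  6. -11.   0.] [ -0.  -0. -10.]
[  8. -10.   0.] [ -0.  -0. -10.]
[ 9. -8.  0.] [ -0.  -0. -10.]
[11. -6.  0.] [ -0.  -0. -10.]
[12. -4.  0.] [ -0.  -0. -10.]
--
[-0.  0. -0.] [-0.4 -5.  -5. ]
[-0.  0. -0.] [-0.4 -5.  -5. ]
--
```

Emit:
apply_moves(moves=[{"jaw": 1, "offset": [0, -13, 0], "rot": [0, 0, -10]}, {"jaw": 1, "offset": [2, -12, 0], "rot": [0, 0, -10]}, {"jaw": 1, "offset": [4, -12, 0], "rot": [0, 0, -10]}, {"jaw": 1, "offset": [6, -11, 0], "rot": [0, 0, -10]}, {"jaw": 1, "offset": [8, -10, 0], "rot": [0, 0, -10]}])

```text
time_s: 15.48
eef_pos: [0.5135, -0.0259, 0.2938]
eef_rot: [-0.002, 0.546, 0.838, -0.0]
wrist_force: [0.5, -0.2, 0.3]
opening: 0.998
grasp_force: 0.0
```

Run:
```python
from h import *
T,o=tcp(); print(np.round(o['q'],4).tolist(),T.round(4).tolist())
```

```text
[-0.2816, -0.0028, 1.6784, 0.0, 1.4693, -0.6982] [[-0.4047, 0.9145, -0.0032, 0.5135], [0.9145, 0.4047, 0.0009, -0.0259], [0.0021, -0.0025, -1.0, 0.2938], [0.0, 0.0, 0.0, 1.0]]
```

Emit:
apply_moves(moves=[{"jaw": 1, "offset": [9, -8, 0], "rot": [0, 0, -10]}, {"jaw": 1, "offset": [11, -6, 0], "rot": [0, 0, -10]}, {"jaw": 1, "offset": [0, 0, 0], "rot": [0, -7, -7]}, {"jaw": 1, "offset": [0, 0, 0], "rot": [0, -7, -7]}, {"jaw": 1, "offset": [0, 0, 0], "rot": [0, -7, -7]}])

```text
time_s: 16.1
eef_pos: [0.4921, -0.0151, 0.2942]
eef_rot: [0.167, 0.212, 0.96, -0.072]
wrist_force: [0.4, -0.3, -0.4]
opening: 1.0
grasp_force: 0.0
```

Run:
```python
from h import *
T,o=tcp(); print(np.round(o['q'],4).tolist(),T.round(4).tolist())
```

```text
[-0.1678, -0.2676, 1.9535, -0.176, 1.1307, -1.2542] [[-0.854, 0.432, 0.2899, 0.4921], [0.3837, 0.8993, -0.2097, -0.0151], [-0.3513, -0.0679, -0.9338, 0.2942], [0.0, 0.0, 0.0, 1.0]]
```

```bash
cat > kin.py <<'E'
from h import *
S=[([1.13,.181,1.607,0,1.354,-.206],[.134,.559,.231]),([.4306,.5851,1.48196,0,1.06993,.2808],[.5462,.3805,.0396]),([-.2816,-.0028,1.6784,0,1.4693,-.6982],[.5135,-.0259,.2938]),([-.1678,-.2676,1.9535,-.176,1.1307,-1.2542],[.4921,-.0151,.2942])]
RT=np.array([[-0.854,0.432,0.2899],[0.3837,0.8993,-0.2097],[-0.3513,-0.0679,-0.9338]])
e=lambda ax,v:R.from_euler(ax,v).as_matrix()
def fk(q,P,ax4,s4,loc):
    h,a,b,c,l,o,d=P; A=e('z',q[0]); p=np.array([0,0,h]); L=np.array([0,l,0])
    if loc==0: p=p+A@L
    A=A@e('y',q[1]); p=p+A@[0,0,a]; A=A@e('y',q[2]); p=p+A@[o,0,b]
    if ax4=='z': A=A@e('z',s4*q[3])
    if loc==1: p=p+A@L
    A=A@e('y',q[4])
    if ax4=='y': A=A@e('y',s4*q[3])
    if ax4=='x': A=A@e('x',s4*q[3])
    if loc==2: p=p+A@L
    p=p+A@[0,0,d]
    A=A@e('z',q[5]+np.pi/2); return p+A@[0,0,c],A
if __name__=='__main__':
    for ax4 in 'zxy':
        for s4 in (1,-1): print(ax4,s4,np.degrees(R.from_matrix(fk(S[3][0],[0]*7,ax4,s4,0)[1].T@RT).magnitude()).round(2),end=' ')
    for s4 in (1,-1):
      for loc in (0,1,2):
        f=lambda P:np.concatenate([fk(q,[*P,0,0],'z',s4,loc)[0]-t for q,t in S])
        s=least_squares(f,[.36,.38,.52,.3,.118]); print('\n',s4,loc,s.x.round(4),np.abs(s.fun).max().round(4))
E
python3 kin.py
```

```text
z 1 0.01 z -1 20.16 x 1 19.68 x -1 4.39 y 1 14.25 y -1 14.25 
 1 0 [0.2451 0.3858 0.5036 0.2851 0.1163] 0.0035

 1 1 [0.2613 0.388  0.5035 0.2986 0.1167] 0.0157

 1 2 [0.2613 0.388  0.5035 0.2986 0.1167] 0.0157

 -1 0 [0.1132 0.3224 0.5282 0.0845 0.1017] 0.0507

 -1 1 [0.0977 0.3199 0.5286 0.0707 0.1028] 0.0482

 -1 2 [0.0977 0.3199 0.5286 0.0707 0.1028] 0.0482
```

```bash
cat >> kin.py <<'E'
P0=[.2451,.3858,.5036,.2851,.1163,0,0]
lo=np.array([-2.99,-.89,.3,-1.14,0,-3.12]);hi=np.array([2.99,2.07,2.58,4.28,2.63,3.12])
def ik(p,Rm,q0):
    f=lambda q:np.r_[(fk(q,P0,'z',1,0)[0]-p)*5,(fk(q,P0,'z',1,0)[1]-Rm).ravel()]
    s=least_squares(f,np.clip(q0,lo+.01,hi-.01),bounds=(lo,hi)); return s.x,np.abs(s.fun).max()
def gpose(xy,under,az,t,back=.010,up=.024):
    Rm=tilt(az,t); h=np.array([np.cos(np.radians(az)),np.sin(np.radians(az)),0])
    return np.r_[xy,under+up]-back*h+.019*Rm[:,2],Rm
E
python3 - <<'E'
from kin import *
T,o=tcp(); print(T[:3,3],o['q'])
for t in (40,45,50,55):
    for nm,xy,u,az in [('pan',[.572,-.053],.056,-26.4),('panback',[.572-.09,-.053+.045],.12,-26.4),('hookpre',[.594-.06,-.283+.05],.198,-40),('hook',[.594,-.283],.198,-40),('sag',[.594,-.283],.08,-40)]:
        p,Rm=gpose(xy,u,az,t); best=None
        for q4 in (-.8,0,.8,1.6,2.4,3.1):
          for q6 in (-1.5,):
            q,er=ik(p,Rm,[-.2,.1,2.1,q4,.6,q6-q4*.8])
            if er<1e-3: print(t,nm,q.round(2));
E
```

```text
[ 0.49211015 -0.01511926  0.29416454] [-0.16782446 -0.26757757  1.95353319 -0.1759606   1.13072722 -1.25420166]
40 pan [-0.22  0.07  2.26 -0.88  0.2  -0.52]
40 pan [-0.22  0.07  2.26 -0.88  0.2  -0.52]
40 pan [-0.22  0.07  2.26 -0.88  0.2  -0.52]
40 pan [-0.22  0.07  2.26 -0.88  0.2  -0.52]
40 pan [-0.22  0.07  2.26 -0.88  0.2  -0.52]
40 panback [-0.14 -0.32  2.44 -0.54  0.4  -0.81]
40 panback [-0.14 -0.32  2.44 -0.54  0.4  -0.81]
40 panback [-0.14 -0.32  2.44 -0.54  0.4  -0.81]
40 panback [-0.14 -0.32  2.44 -0.54  0.4  -0.81]
40 panback [-0.14 -0.32  2.44 -0.54  0.4  -0.81]
40 panback [-0.14 -0.32  2.44 -0.54  0.4  -0.81]
40 hookpre [-0.57 -0.17  2.15 -0.18  0.48 -1.32]
40 hookpre [-0.57 -0.17  2.15 -0.18  0.48 -1.32]
40 hookpre [-0.57 -0.17  2.15 -0.18  0.48 -1.32]
40 hookpre [-0.57 -0.17  2.15 -0.18  0.48 -1.32]
40 hookpre [-0.57 -0.17  2.15 -0.18  0.48 -1.32]
40 hookpre [-0.57 -0.17  2.15 -0.18  0.48 -1.32]
40 hook [-0.59  0.03  1.96 -0.15  0.46 -1.35]
40 hook [-0.59  0.03  1.96 -0.15  0.46 -1.35]
40 hook [-0.59  0.03  1.96 -0.15  0.46 -1.35]
40 hook [-0.59  0.03  1.96 -0.15  0.4
[... 1898 characters left out ...]
 [-0.59 -0.01  2.08 -0.39  0.23 -1.11]
50 hook [-0.59 -0.01  2.08 -0.39  0.23 -1.11]
50 hook [-0.59 -0.01  2.08 -0.39  0.23 -1.11]
50 hook [-0.59 -0.01  2.08 -0.39  0.23 -1.11]
55 hookpre [-0.56 -0.23  2.31 -0.84  0.16 -0.66]
55 hookpre [-0.56 -0.23  2.31 -0.84  0.16 -0.66]
55 hookpre [-0.56 -0.23  2.31 -0.84  0.16 -0.66]
55 hookpre [-0.56 -0.23  2.31 -0.84  0.16 -0.66]
55 hookpre [-0.56 -0.23  2.31 -0.84  0.16 -0.66]
55 hookpre [-0.56 -0.23  2.31 -0.84  0.16 -0.66]
55 hook [-0.58 -0.02  2.13 -0.87  0.12 -0.63]
55 hook [-0.58 -0.02  2.13 -0.87  0.12 -0.63]
55 hook [-0.58 -0.02  2.13 -0.87  0.12 -0.63]
55 hook [-0.58 -0.02  2.13 -0.87  0.12 -0.63]
55 hook [-0.58 -0.02  2.13 -0.87  0.12 -0.63]
```

```bash
cat >> kin.py <<'E'
def g2(xy,under,az,t,fwd=.003,up=.007):
    h=np.array([np.cos(np.radians(az)),np.sin(np.radians(az)),0]); return np.r_[xy,under+up]+fwd*h,tilt(az,t)
E
python3 - <<'E'
from kin import *
T,o=tcp(); b=np.radians(-40); hx=np.array([np.cos(b),np.sin(b)]); seat=np.array([.594,-.283])
for t in (45,48):
  for dl in (6,14,22):
    for nm,xy,u,az in [('pan',[.572,-.053],.056,-26.4+dl),('hook',seat-.009*hx,.198,-40+dl),('sag',seat,.082,-40+dl)]:
        p,Rm=g2(xy,u,az,t)
        for q4 in (-.2,.8,2.):
            q,er=ik(p,Rm,[-.2,.1,2.1,q4,.6,-1.5-q4*.8])
            if er<1e-3: print(t,dl,nm,q.round(2)); break
E
```

```text
45 6 hook [-0.63 -0.03  2.06  0.09  0.33 -1.68]
45 6 sag [-0.64  0.18  2.11  0.45  0.07 -2.05]
45 14 hook [-0.7  -0.04  2.07  0.48  0.38 -2.19]
45 14 sag [-0.7   0.18  2.12  1.16  0.19 -2.9 ]
45 22 hook [-0.76 -0.03  2.07  0.71  0.48 -2.55]
45 22 sag [-0.76  0.18  2.11  1.24  0.33 -3.11]
48 6 hook [-0.63 -0.04  2.1   0.12  0.25 -1.72]
48 14 hook [-0.7  -0.05  2.11  0.62  0.32 -2.33]
48 22 hook [-0.77 -0.05  2.1   0.86  0.44 -2.69]
```

Run:
```python
from kin import *
F=np.diag([-1,-1,1.]); b=np.radians(-40); hx=np.array([np.cos(b),np.sin(b)]); seat=np.array([.594,-.283])
for t in (42,45):
  for dl in (10,15,20,28):
    for nm,xy,u,az in [('above',[.50,-.02],.15,-26.4+dl),('pan',[.572,-.053],.056,-26.4+dl),('lift',[.572,-.053],.2,-26.4+dl),('hook',seat-.009*hx,.198,-40+dl),('sag',seat,.082,-40+dl)]:
        p,Rm=g2(xy,u,az,t)
        for q4 in (.5,1.5,2.5,3.1):
            q,er=ik(p,Rm@F,[-.2,.1,2.1,q4,.4,1.4-q4*.9])
            if er<1e-3: print(t,dl,nm,q.round(2)); break
        else: print(t,dl,nm,'none')
```

```text
42 10 above [-0.27 -0.39  2.44 -0.04  0.36  1.62]
42 10 pan [-0.3   0.05  2.31  0.19  0.05  1.37]
42 10 lift [-0.3  -0.23  2.21  0.02  0.43  1.54]
42 10 hook [-0.66 -0.02  2.03  0.23  0.41  1.25]
42 10 sag [-0.66  0.18  2.08  0.57  0.17  0.9 ]
42 15 above [-0.32 -0.41  2.46  0.23  0.38  1.27]
42 15 pan [-0.35  0.04  2.32  1.03  0.11  0.43]
42 15 lift [-0.35 -0.24  2.22  0.23  0.44  1.25]
42 15 hook [-0.7  -0.02  2.03  0.41  0.45  1.  ]
42 15 sag [-0.7   0.18  2.09  0.84  0.23  0.54]
42 20 above [-0.38 -0.42  2.46  0.44  0.42  0.96]
42 20 pan [-0.39  0.03  2.32  1.2   0.2   0.17]
42 20 lift [-0.39 -0.24  2.22  0.41  0.48  1.  ]
42 20 hook [-0.73 -0.02  2.03  0.55  0.5   0.79]
42 20 sag [-0.73  0.18  2.08  0.97  0.31  0.33]
42 28 above [-0.46 -0.42  2.46  0.67  0.53  0.59]
42 28 pan [-0.45  0.04  2.32  1.24  0.33 -0.02]
42 28 lift [-0.45 -0.24  2.22  0.61  0.57  0.67]
42 28 hook [-0.78 -0.01  2.01  0.7   0.6   0.52]
42 28 sag [-0.78  0.2   2.07  1.04  0.43  0.12]
45 10 above [-0.27 -0.41  2.48 -0.05  0.29  1.63]
45 10 pan [-0.3   0.04  2.34  2.77  0.03 -1.21]
45 10 lift [-0.3  -0.25  2
[... 151 characters left out ...]
 0.3   0.31  1.2 ]
45 15 pan [-0.35  0.03  2.35  1.78  0.11 -0.32]
45 15 lift [-0.35 -0.26  2.26  0.29  0.38  1.19]
45 15 hook [-0.7  -0.04  2.07  0.52  0.39  0.9 ]
45 15 sag [-0.7   0.18  2.12  1.18  0.2   0.2 ]
45 20 above [-0.39 -0.45  2.5   0.56  0.37  0.85]
45 20 pan [-0.4   0.03  2.35  1.61  0.2  -0.24]
45 20 lift [-0.4  -0.26  2.26  0.5   0.43  0.9 ]
45 20 hook [-0.74 -0.04  2.07  0.67  0.45  0.67]
45 20 sag [-0.74  0.18  2.12  1.23  0.29  0.07]
45 28 above [-0.48 -0.45  2.5   0.79  0.5   0.47]
45 28 pan [-0.47  0.04  2.35  1.47  0.35 -0.26]
45 28 lift [-0.47 -0.26  2.26  0.72  0.54  0.56]
45 28 hook [-0.8  -0.02  2.05  0.81  0.57  0.4 ]
45 28 sag [-0.8   0.19  2.1   1.23  0.43 -0.06]
```

Run:
```python
from kin import *
F=np.diag([-1,-1,1.]); p,Rm=g2([.572,-.053],.056,-6.4,45); Rm=Rm@F
pre=p-.11*Rm[:,2]; print(p,pre)
plan([([.46,-.03,.29],down(-16),9),(pre+[0,0,.05],Rm,11)])
```

```text
[ 0.5749813  -0.05333441  0.063     ] [ 0.4976843  -0.04466416  0.14078175]
[ 3. -3. -0.] [1.3 2.2 8.9]
[ 2. -3. -0.] [1.3 2.2 8.9]
[ 2. -4.  0.] [1.3 2.2 8.9]
[ 1. -4.  0.] [1.3 2.2 8.9]
[ 0. -4.  0.] [1.3 2.2 8.9]
[-0. -4.  0.] [1.3 2.2 8.9]
[-1. -4.  0.] [1.3 2.2 8.9]
[-2. -4.  0.] [1.3 2.2 8.9]
[-2. -3.  0.] [1.3 2.2 8.9]
--
[-0.  4.  9.] [-2.9  3.4  6.9]
[-0.  3.  9.] [-2.9  3.4  6.9]
[-1.  3.  9.] [-2.9  3.4  6.9]
[-1.  2.  9.] [-2.9  3.4  6.9]
[-1.  2.  9.] [-2.9  3.4  6.9]
[-1.  2.  9.] [-2.9  3.4  6.9]
[-2.  2.  9.] [-2.9  3.4  6.9]
[-2.  1.  9.] [-2.9  3.4  6.9]
[-3.  1.  9.] [-2.9  3.4  6.9]
[-3.  1.  9.] [-2.9  3.4  6.9]
[-3.  1.  9.] [-2.9  3.4  6.9]
--
```

Emit:
apply_moves(moves=[{"jaw": 1, "offset": [3, -3, 0], "rot": [1.3, 2.2, 8.9]}, {"jaw": 1, "offset": [2, -3, 0], "rot": [1.3, 2.2, 8.9]}, {"jaw": 1, "offset": [2, -4, 0], "rot": [1.3, 2.2, 8.9]}, {"jaw": 1, "offset": [1, -4, 0], "rot": [1.3, 2.2, 8.9]}, {"jaw": 1, "offset": [0, -4, 0], "rot": [1.3, 2.2, 8.9]}])

```text
time_s: 16.73
eef_pos: [0.4732, -0.0232, 0.2915]
eef_rot: [0.076, 0.578, 0.812, -0.036]
wrist_force: [0.4, 0.2, -1.0]
opening: 0.996
grasp_force: 0.0
```

Emit:
apply_moves(moves=[{"jaw": 1, "offset": [0, -4, 0], "rot": [1.3, 2.2, 8.9]}, {"jaw": 1, "offset": [-1, -4, 0], "rot": [1.3, 2.2, 8.9]}, {"jaw": 1, "offset": [-2, -4, 0], "rot": [1.3, 2.2, 8.9]}, {"jaw": 1, "offset": [-2, -3, 0], "rot": [1.3, 2.2, 8.9]}, {"jaw": 1, "offset": [0, 4, 9], "rot": [-2.9, 3.4, 6.9]}])

```text
time_s: 17.35
eef_pos: [0.4633, -0.0314, 0.283]
eef_rot: [-0.0, 0.836, 0.548, 0.036]
wrist_force: [-0.2, -0.1, -0.3]
opening: 1.0
grasp_force: 0.0
```

Run:
```python
from kin import *
F=np.diag([-1,-1,1.]); p,Rm=g2([.572,-.053],.056,-6.4,45); Rm=Rm@F
pre=p-.11*Rm[:,2]; T,o=tcp(); print(T[:3,3],np.round(o['q'],2))
plan([(pre+[0,0,.02],Rm,10)])
```

```text
[ 0.46332228 -0.03138644  0.28301406] [-0.37 -0.16  1.85  0.06  1.41  0.04]
[-1.  3. 12.] [-2.9  3.4  6.8]
[-1.  3. 12.] [-2.9  3.4  6.8]
[-1.  2. 12.] [-2.9  3.4  6.8]
[-2.  2. 12.] [-2.9  3.4  6.8]
[-3.  1. 12.] [-2.9  3.4  6.8]
[-3.  1. 12.] [-2.9  3.4  6.8]
[-4.  1. 12.] [-2.9  3.4  6.8]
[-4.  1. 12.] [-2.9  3.4  6.8]
[-5.  1. 12.] [-2.9  3.4  6.8]
[-6.  1. 11.] [-2.9  3.4  6.8]
--
```

Emit:
apply_moves(moves=[{"jaw": 1, "offset": [-1, 3, 12], "rot": [-2.9, 3.4, 6.8]}, {"jaw": 1, "offset": [-1, 3, 12], "rot": [-2.9, 3.4, 6.8]}, {"jaw": 1, "offset": [-1, 2, 12], "rot": [-2.9, 3.4, 6.8]}, {"jaw": 1, "offset": [-2, 2, 12], "rot": [-2.9, 3.4, 6.8]}, {"jaw": 1, "offset": [-3, 1, 12], "rot": [-2.9, 3.4, 6.8]}])

```text
time_s: 17.98
eef_pos: [0.4788, -0.0383, 0.2233]
eef_rot: [0.013, 0.937, 0.266, 0.224]
wrist_force: [0.1, 0.5, -0.3]
opening: 0.999
grasp_force: 0.0
```

Emit:
apply_moves(moves=[{"jaw": 1, "offset": [-3, 1, 12], "rot": [-2.9, 3.4, 6.8]}, {"jaw": 1, "offset": [-4, 1, 12], "rot": [-2.9, 3.4, 6.8]}, {"jaw": 1, "offset": [-4, 1, 12], "rot": [-2.9, 3.4, 6.8]}, {"jaw": 1, "offset": [-5, 1, 12], "rot": [-2.9, 3.4, 6.8]}, {"jaw": 1, "offset": [-6, 1, 11], "rot": [-2.9, 3.4, 6.8]}])

```text
time_s: 18.6
eef_pos: [0.4952, -0.0461, 0.1628]
eef_rot: [0.025, 0.922, -0.049, 0.383]
wrist_force: [1.2, 1.0, -0.2]
opening: 0.999
grasp_force: 0.0
```

Run:
```python
from kin import *
F=np.diag([-1,-1,1.]); p,Rm=g2([.572,-.053],.056,-6.4,45); Rm=Rm@F
pre=p-.11*Rm[:,2]; T,o=tcp(); print(T[:3,3],np.round(o['q'],2))
goal(pre,Rm); goal(p,Rm); plan([(pre,Rm,2),(p,Rm,5)])
```

```text
[ 0.49518397 -0.04614115  0.16275277] [-0.52 -0.36  2.47  0.79  0.4   0.52]
offset [-13.9  -1.9  17.1] rot [ 0.3 -0.1  0.5]
offset [-14.1  -2.5 127.1] rot [ 0.3 -0.1  0.5]
[-7. -1.  9.] [ 0.1 -0.1  0.2]
[-7. -1.  9.] [ 0.1 -0.1  0.2]
--
[ 0.  0. 22.] [ 0.  0. -0.]
[ 0.  0. 22.] [ 0.  0. -0.]
[ 0.  0. 22.] [ 0.  0. -0.]
[ 0.  0. 22.] [ 0.  0. -0.]
[ 0.  0. 22.] [ 0.  0. -0.]
--
```

Emit:
apply_moves(moves=[{"jaw": 1, "offset": [-7, -1, 9], "rot": [0.2, 0, 0.3]}, {"jaw": 1, "offset": [-7, -1, 9], "rot": [0.1, 0, 0.2]}, {"jaw": 1, "offset": [0, 0, 22], "rot": [0, 0, 0]}, {"jaw": 1, "offset": [0, 0, 22], "rot": [0, 0, 0]}, {"jaw": 1, "offset": [0, 0, 10], "rot": [0, 0, 0]}])

```text
time_s: 19.23
eef_pos: [0.5364, -0.0483, 0.1012]
eef_rot: [0.021, 0.923, -0.049, 0.381]
wrist_force: [0.1, -0.4, -0.3]
opening: 0.998
grasp_force: 0.0
```

Run:
```python
from kin import *
F=np.diag([-1,-1,1.]); p,Rm=g2([.572,-.053],.056,-6.4,45); Rm=Rm@F
T,o=tcp(); print(T[:3,3],np.round(o['q'],2)); goal(p,Rm)
im,d=ctrl.camera('wrist'); save('w2.png',im); X=cloud('wrist',d,np.ones((480,640),bool),c2w('wrist',T))
Q=X[(np.hypot(X[:,0]-.571,X[:,1]+.054)<.035)&(X[:,2]>.06)&(X[:,2]<.178)]
B=Q[(Q[:,2]>.113)&(Q[:,2]<.119)]; L=Q[(Q[:,2]>.16)]
print(len(B),B.min(0),B.max(0),L.mean(0),len(L))
```

```text
[ 0.53640668 -0.04829631  0.10119209] [-0.46 -0.03  2.39  1.44  0.25 -0.12]
offset [ 0.6  0.9 54.5] rot [-0.2  0.1  0.2]
6425 [ 0.54689615 -0.07755059  0.11301038] [ 0.59694836 -0.02815467  0.11899473] [ 0.5698823  -0.05385108  0.16594333] 3656
```

View pics/w2.png

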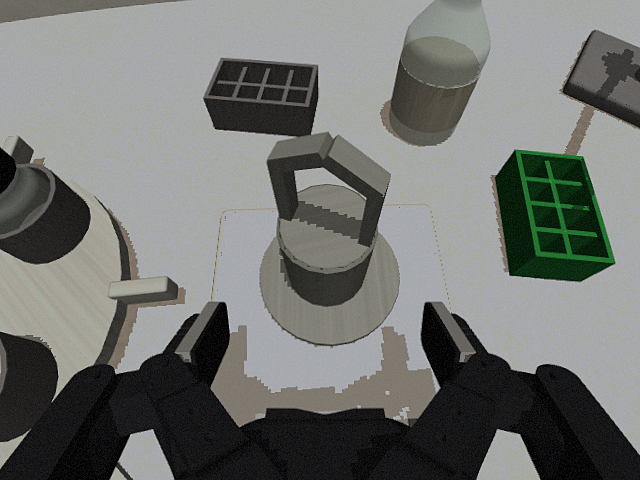

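The wrist view shows the canister standing on the pan at (325,265), with the open fingers (200,330) and (450,330) on either side of it. Advancing and closing.

Emit:
apply_moves(moves=[{"jaw": 1, "offset": [0, 0, 20], "rot": [0, 0, 0]}, {"jaw": 1, "offset": [0.5, 1, 20], "rot": [-0.2, 0, 0.2]}, {"jaw": 1, "offset": [0, 0, 14], "rot": [0, 0, 0]}, {"jaw": 0.8, "offset": [0, 0, 0], "rot": [0, 0, 0]}, {"jaw": 0.7, "offset": [0, 0, 0], "rot": [0, 0, 0]}])

```text
time_s: 19.9
eef_pos: [0.5749, -0.0537, 0.0658]
eef_rot: [0.022, 0.922, -0.051, 0.383]
wrist_force: [0.5, 0.1, 0.3]
opening: 0.7
grasp_force: 0.0
```

Run:
```python
from kin import *
F=np.diag([-1,-1,1.]); p,Rm=g2([.572,-.053],.056,-6.4,45); Rm=Rm@F
T,o=tcp(); print(T[:3,3],o['opening'],o['wrist_force'],np.round(o['q'],2)); goal(p,Rm)
# finger tips from wrist cam in tool frame
im,d=ctrl.camera('wrist'); I=np.eye(4); X=cloud('wrist',d,np.ones((480,640),bool),np.array(ctrl.camera_params('wrist')['mount']))
for s in (1,-1):
    Q=X[(s*X[:,1]>.028)&(s*X[:,1]<.055)&(np.abs(X[:,0])<.02)&(X[:,2]>-.06)&(X[:,2]<.03)]
    print(s,len(Q),Q.min(0),Q.max(0),np.percentile(Q[:,2],[90,98]))
```

```text
[ 0.57493334 -0.05365071  0.065778  ] 0.6996675542261467 [0.48927485 0.08060066 0.31907287] [-0.42  0.17  2.29  1.93  0.23 -0.6 ]
offset [-2.  -0.3  2. ] rot [ 0.  -0.1  0.1]
1 6303 [-0.01999402  0.02801489 -0.05999955] [0.01434412 0.05498755 0.02999346] [-0.00211375  0.02740889]
-1 6348 [-0.01994844 -0.05499575 -0.05999984] [ 0.01425064 -0.02800184  0.02997684] [-0.00037588  0.02785535]
```

Emit:
apply_moves(moves=[{"jaw": 0.65, "offset": [-1.5, 0, 1.5], "rot": [0, 0, 0]}, {"jaw": 0, "offset": [0, 0, 0], "rot": [0, 0, 0]}, {"jaw": 0, "offset": [0, 0, 0], "rot": [0, 0, 0]}, {"jaw": 0, "offset": [0, 0, 0], "rot": [0, 0, 0]}, {"jaw": 0, "offset": [0, 0, 0], "rot": [0, 0, 0]}])

```text
time_s: 20.58
eef_pos: [0.5758, -0.0538, 0.0646]
eef_rot: [0.022, 0.922, -0.051, 0.384]
wrist_force: [-3.9, 0.5, 6.0]
opening: 0.561
grasp_force: 60.4
```

Emit:
apply_moves(moves=[{"jaw": 0, "offset": [2, 0, -2], "rot": [0, 0, 0]}, {"jaw": 0, "offset": [5, 0, -5], "rot": [0, 0, 0]}, {"jaw": 0, "offset": [8, 0, -8], "rot": [0, 0, 0]}, {"jaw": 0, "offset": [12, 0, -12], "rot": [0, 0, 0]}, {"jaw": 0, "offset": [12, 0, -12], "rot": [0, 0, 0]}])

```text
time_s: 21.2
eef_pos: [0.5746, -0.0535, 0.1186]
eef_rot: [0.022, 0.922, -0.051, 0.382]
wrist_force: [1.1, -0.6, -4.1]
opening: 0.557
grasp_force: 62.4
```

Emit:
apply_moves(moves=[{"jaw": 0, "offset": [20, 0, -20], "rot": [0, 0, 0]}, {"jaw": 0, "offset": [25, 0, -25], "rot": [0, 0, 0]}, {"jaw": 0, "offset": [20, 0, -20], "rot": [0, 0, 0]}, {"jaw": 0, "offset": [8, 0, -8], "rot": [0, 0, 0]}, {"jaw": 0, "offset": [0, 0, 0], "rot": [0, 0, 0]}])

```text
time_s: 21.82
eef_pos: [0.5753, -0.0532, 0.2199]
eef_rot: [0.022, 0.922, -0.051, 0.384]
wrist_force: [0.6, 0.1, -4.4]
opening: 0.559
grasp_force: 62.5
```

Run:
```python
from kin import *
T,o=tcp(); print(T[:3,3],o['opening'],o['wrist_force'],np.round(o['q'],2))
im,d=ctrl.camera('scene'); X=cloud('scene',d,np.ones((480,640),bool),c2w('scene')); save('s4.png',im)
c=T[:3,3]; Q=X[(np.hypot(X[:,0]-c[0],X[:,1]-c[1])<.06)&(X[:,2]>c[2]-.03)&(X[:,2]<c[2]+.14)]
for z in np.arange(-.02,.14,.01):
    q=Q[(Q[:,2]>c[2]+z)&(Q[:,2]<=c[2]+z+.01)]
    if len(q): print(z.round(2),len(q),(q.min(0)-c).round(3),(q.max(0)-c).round(3))
M=c2w('wrist',T); im,d=ctrl.camera('wrist'); X=cloud('wrist',d,np.ones((480,640),bool),M); save('w3.png',im)
Q=X[(np.hypot(X[:,0]-c[0],X[:,1]-c[1])<.05)&(X[:,2]>c[2]+.03)&(X[:,2]<c[2]+.13)]
B=Q[np.abs(Q[:,2]-c[2]-.053)<.006]; L=Q[Q[:,2]>c[2]+.085]
print('top of body',((B.min(0)+B.max(0))/2-c).round(4),np.ptp(B,0),np.median(B[:,2]-c[2])); print('bail',L.mean(0)-c,L.max(0)-c,[np.round(v,3) for v in cv2.minAreaRect(L[:,:2].astype(np.float32))],len(L))
```

```text
[ 0.5753442  -0.05323635  0.21992564] 0.5593272843855355 [ 0.62274529  0.10027258 -4.40276071] [-0.42 -0.23  2.24  0.55  0.43  0.84]
-0.01 57 [-0.007 -0.022 -0.008] [ 0.023  0.032 -0.   ]
0.0 92 [-0.017 -0.033  0.   ] [0.023 0.04  0.01 ]
0.01 155 [-0.016 -0.035  0.01 ] [0.023 0.04  0.02 ]
0.02 144 [-0.031 -0.035  0.02 ] [0.023 0.044 0.03 ]
0.03 162 [-0.057 -0.043  0.03 ] [0.024 0.054 0.04 ]
0.04 238 [-0.06  -0.049  0.04 ] [0.024 0.054 0.05 ]
0.05 263 [-0.054 -0.043  0.05 ] [0.022 0.051 0.06 ]
0.06 127 [-0.06  -0.021  0.06 ] [0.012 0.035 0.07 ]
0.07 113 [-0.059 -0.021  0.07 ] [0.012 0.032 0.08 ]
0.08 67 [-0.059 -0.02   0.08 ] [0.012 0.027 0.089]
0.09 70 [-0.02 -0.02  0.09] [0.012 0.024 0.1  ]
0.1 49 [-0.012 -0.011  0.1  ] [0.008 0.013 0.107]
top of body [-0.0131  0.0035  0.053 ] [0.0697676  0.06993788 0.01199103] 0.05124557935147053
bail [-0.00582523 -0.00067335  0.09988381] [0.01186569 0.02332162 0.10849943] [array([ 0.572, -0.053]), array([0.047, 0.012]), np.float64(63.403)] 12510
```

View pics/w3.png

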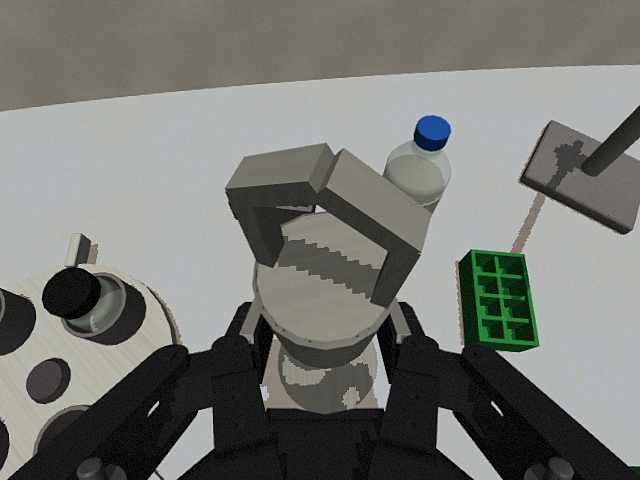

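The canister is held upright and level, with the eye 99.5 mm above the TCP and 3 mm behind it. Next I'll move to in front of the hook at its height.

```bash
cat >> kin.py <<'E'
F=np.diag([-1,-1,1.])
def hk(s,dz,seat=np.array([.594,-.283,.275]),az=-40.,hd=-20.):
    """pose with eye s m along swing x from seat and dz above it"""
    b,h=np.radians([az,hd]); e=seat+[s*np.cos(b),s*np.sin(b),dz]
    return e+[.0033*np.cos(h),.0033*np.sin(h),-.0995],tilt(hd,45)@F
E
python3 - <<'E'
from kin import *
p,Rm=hk(-.11,.031); print(p,ik(p,Rm,[-.5,-.2,2.3,.6,.5,.8])[0].round(2)); plan([(p,Rm,5)])
E
```

```text
[ 0.5128361  -0.21342203  0.2065    ] [-0.75 -0.34  2.32  0.62  0.5   0.71]
[-8. 33. -5.] [-1.9 -0.   1.9]
[-7. 34. -3.] [-1.9 -0.   1.9]
[-6. 34. -2.] [-1.9 -0.   1.9]
[-4. 34. -1.] [-1.9 -0.   1.9]
[-3. 34.  0.] [-1.9 -0.   1.9]
--
```

Emit:
apply_moves(moves=[{"jaw": 0, "offset": [-4, 17, -3], "rot": [-1, 0, 1]}, {"jaw": 0, "offset": [-7, 34, -3], "rot": [-1.9, 0, 1.9]}, {"jaw": 0, "offset": [-7, 34, -3], "rot": [-1.9, 0, 1.9]}, {"jaw": 0, "offset": [-5, 34, -1], "rot": [-1.9, 0, 1.9]}, {"jaw": 0, "offset": [-3, 34, 0], "rot": [-1.9, 0, 1.9]}])

```text
time_s: 22.55
eef_pos: [0.5197, -0.1993, 0.2062]
eef_rot: [0.061, 0.912, -0.149, 0.378]
wrist_force: [0.9, 0.5, -3.9]
opening: 0.558
grasp_force: 62.6
```

Emit:
apply_moves(moves=[{"jaw": 0, "offset": [-2, 17, 0], "rot": [-0.9, 0, 0.9]}, {"jaw": 0, "offset": [0, 0, 0], "rot": [0, 0, 0]}, {"jaw": 0, "offset": [0, 0, 0], "rot": [0, 0, 0]}, {"jaw": 0, "offset": [0, 0, 0], "rot": [0, 0, 0]}, {"jaw": 0, "offset": [0, 0, 0], "rot": [0, 0, 0]}])

```text
time_s: 23.18
eef_pos: [0.5146, -0.2139, 0.2069]
eef_rot: [0.066, 0.91, -0.158, 0.379]
wrist_force: [-0.3, -0.1, -4.2]
opening: 0.556
grasp_force: 62.7
```

```bash
cat > hook.py <<'E'
from kin import *
import sys
def run(cams,tag,lo,hi):
    T,o=tcp(); print('TCP',T[:3,3].round(4),'F',np.round(o['wrist_force'],2),'q',np.round(o['q'],2),o['time_s'])
    for cam in cams:
        T,o=tcp(); im,d=ctrl.camera(cam); X=cloud(cam,d,np.ones((480,640),bool),c2w(cam,T)); save(f'{tag}_{cam}.png',im)
        H=X[np.all((X>[.565,-.335,.25])&(X<[.66,-.25,.36]),1)]
        b=np.radians(-40); ux=np.array([np.cos(b),np.sin(b)]); uy=np.array([-np.sin(b),np.cos(b)])
        dd=H[:,:2]-[.594,-.283]; x=dd@ux; y=dd@uy; z=H[:,2]-.275
        print(cam,len(H))
        for x0 in np.arange(-.035,.06,.01):
            m=(x>x0)&(x<=x0+.01)&(abs(y)<.02)
            if m.sum()>2: print('  x',x0.round(3),m.sum(),'y',y[m].mean().round(4),y[m].min().round(3),y[m].max().round(3),'z',z[m].min().round(4),z[m].max().round(4))
        c=T[:3,3]; Q=X[(np.hypot(X[:,0]-c[0],X[:,1]-c[1])<.035)&(X[:,2]>c[2]+.085)&(X[:,2]<c[2]+.12)]
        if len(Q)>10: print('  bail rel',(Q.mean(0)-c).round(4),(Q.max(0)-c).round(4)[2],[np.round(v,3) for v in cv2.minAreaRect(Q[:,:2].astype(np.float32))])
if __name__=='__main__': run(sys.argv[2:],sys.argv[1],0,0)
E
python3 hook.py h1 wrist scene top
```

```text
TCP [ 0.5146 -0.2139  0.2069] F [-0.32 -0.09 -4.21] q [-0.79 -0.26  2.29  0.72  0.48  0.58] 23.175
wrist 1516
  x -0.025 908 y -0.001 -0.005 0.003 z 0.002 0.023
  x -0.015 163 y -0.0018 -0.005 0.003 z -0.0072 0.0078
  x -0.005 43 y -0.0044 -0.005 -0.003 z -0.0037 -0.0006
  x 0.005 106 y -0.0038 -0.005 -0.002 z -0.0037 0.0044
  x 0.015 296 y -0.0022 -0.005 0.003 z -0.0032 0.0082
  bail rel [-0.0059  0.0005  0.0999] 0.1083 [array([ 0.512, -0.213]), array([0.047, 0.012]), np.float64(50.36)]
scene 376
  x -0.025 19 y 0.002 -0.002 0.006 z 0.0049 0.0221
  x -0.015 32 y 0.0016 -0.003 0.005 z -0.007 0.0201
  x -0.005 19 y 0.0015 -0.004 0.005 z -0.0063 0.0021
  x 0.005 16 y 0.002 -0.001 0.005 z -0.0073 0.0025
  x 0.015 69 y 0.0028 -0.001 0.008 z -0.0063 0.0681
  x 0.025 72 y 0.0023 -0.004 0.007 z 0.0066 0.0684
  x 0.035 34 y 0.0018 -0.003 0.006 z 0.0569 0.0688
  x 0.045 32 y 0.0015 -0.003 0.006 z 0.0557 0.0677
  x 0.055 32 y 0.0017 -0.004 0.006 z 0.0563 0.0672
  bail rel [0.0028 0.0064 0.097 ] 0.1089 [array([ 0.513, -0.211]), array([0.045, 0.011]), np.float64(51.796)]
top 279
  x -0.025 13 y -0.0012 -0.005 0.002 z 0.0126 0.0238
  x -0.015 10 y -0.0016 -0.005 0.001 z 0.0012 0.0104
  x -0.005 19 y -0.0019 -0.006 0.002 z -0.0054 0.0032
  x 0.005 21 y -0.0022 -0.006 0.001 z -0.0059 0.0072
  x 0.015 64 y -0.0021 -0.008 0.003 z 0.0026 0.0715
  x 0.025 31 y -0.0025 -0.008 0.003 z 0.0623 0.0723
  x 0.035 29 y -0.0025 -0.008 0.003 z 0.0595 0.0702
  x 0.045 30 y -0.0028 -0.009 0.003 z 0.061 0.0699
  x 0.055 27 y -0.0031 -0.009 0.002 z 0.061 0.0688
  bail rel [-0.0029  0.0026  0.1011] 0.1103 [array([ 0.512, -0.212]), array([0.046, 0.011]), np.float64(49.367)]
```

View pics/h1_wrist.png

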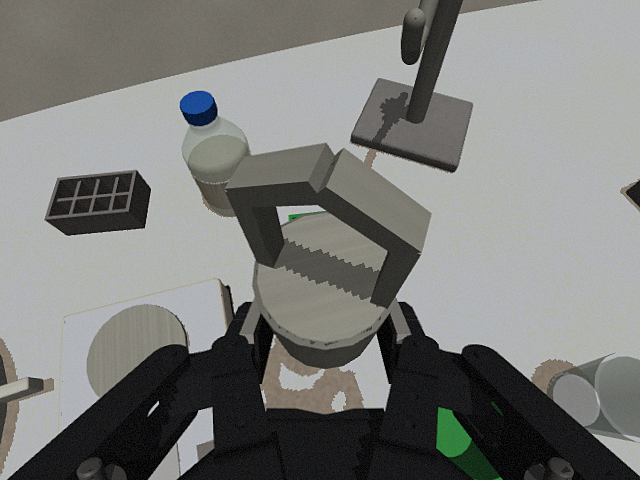

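The hook tip shows at (412,35), and all three cameras agree on the seat within 2 mm. The bail is square to the hook (50.4°). Advancing.

Run:
```python
from kin import *
for s in (-.04,-.009):
    p,Rm=hk(s,.031); goal(p,Rm)
p1,Rm=hk(-.04,.031);p2,_=hk(-.009,.031); plan([(p1,Rm,5),(p2,Rm,5)])
```

```text
offset [44.7 24.  45.6] rot [-0.2 -0.2  0.2]
offset [65.1 34.7 66.2] rot [-0.2 -0.2  0.2]
[9. 5. 9.] [-0. -0.  0.]
[9. 5. 9.] [-0. -0.  0.]
[9. 5. 9.] [-0. -0.  0.]
[9. 5. 9.] [-0. -0.  0.]
[9. 5. 9.] [-0. -0.  0.]
--
[4. 2. 4.] [-0.  0.  0.]
[4. 2. 4.] [-0.  0.  0.]
[4. 2. 4.] [-0.  0.  0.]
[4. 2. 4.] [-0.  0.  0.]
[4. 2. 4.] [-0.  0.  0.]
--
```

Emit:
apply_moves(moves=[{"jaw": 0, "offset": [9, 5, 9], "rot": [0, 0, 0]}, {"jaw": 0, "offset": [11, 6, 11], "rot": [-0.2, -0.2, 0.2]}, {"jaw": 0, "offset": [11, 6, 11], "rot": [0, 0, 0]}, {"jaw": 0, "offset": [9, 4.5, 9], "rot": [0, 0, 0]}, {"jaw": 0, "offset": [5, 2.5, 5], "rot": [0, 0, 0]}])

```text
time_s: 23.95
eef_pos: [0.5664, -0.2592, 0.2069]
eef_rot: [0.066, 0.91, -0.161, 0.377]
wrist_force: [0.3, 0.1, -4.6]
opening: 0.561
grasp_force: 62.7
```

```bash
python3 hook.py h2 scene
python3 - <<'E'
from kin import *
p,Rm=hk(-.009,.031); goal(p,Rm)
im=cv2.imread('pics/h2_scene.png'); cv2.imwrite('pics/h2c.png',cv2.resize(im[160:310,90:290],(800,600),interpolation=cv2.INTER_CUBIC))
E
```

```text
TCP [ 0.5664 -0.2592  0.2069] F [ 0.34  0.1  -4.63] q [-0.77 -0.07  2.14  0.74  0.45  0.58] 23.95
scene 500
  x -0.035 39 y 0.0056 -0.012 0.019 z -0.0196 0.0363
  x -0.025 79 y 0.0035 -0.016 0.019 z -0.0244 0.0238
  x -0.015 31 y 0.0017 -0.003 0.007 z -0.0057 0.0166
  x -0.005 16 y 0.0018 -0.003 0.004 z -0.0058 0.0015
  x 0.005 16 y 0.0018 -0.003 0.006 z -0.0064 0.0018
  x 0.015 73 y 0.0027 -0.003 0.007 z -0.007 0.0683
  x 0.025 73 y 0.0024 -0.004 0.008 z 0.0079 0.0683
  x 0.035 30 y 0.0018 -0.005 0.007 z 0.0584 0.0685
  x 0.045 31 y 0.0013 -0.005 0.006 z 0.0561 0.0675
  x 0.055 31 y 0.0015 -0.006 0.005 z 0.0564 0.0677
  bail rel [0.0037 0.005  0.0965] 0.1081 [array([ 0.566, -0.256]), array([0.033, 0.04 ]), np.float64(2.029)]
offset [19.7  9.5 20.6] rot [ 0.1 -0.  -0. ]
```

View pics/h2c.png

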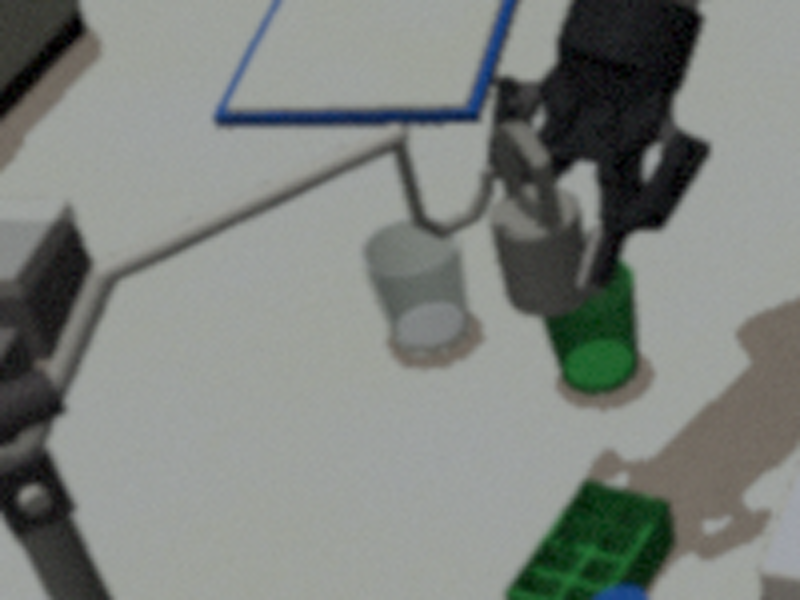

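The hook tip at (490,175) is lined up with the bail opening. Threading it now.

Emit:
apply_moves(moves=[{"jaw": 0, "offset": [4, 2, 4], "rot": [0, 0, 0]}, {"jaw": 0, "offset": [4, 2, 4], "rot": [0, 0, 0]}, {"jaw": 0, "offset": [4, 2, 4.5], "rot": [0, 0, 0]}, {"jaw": 0, "offset": [4, 2, 4], "rot": [0, 0, 0]}, {"jaw": 0, "offset": [3.5, 1.5, 4], "rot": [0, 0, 0]}])

```text
time_s: 24.62
eef_pos: [0.5896, -0.2777, 0.2062]
eef_rot: [0.067, 0.91, -0.161, 0.377]
wrist_force: [-0.4, 1.0, -4.0]
opening: 0.56
grasp_force: 62.7
```

```bash
python3 hook.py h3 scene | cut -c1-150
python3 - <<'E'
from kin import *
p,Rm=hk(-.009,.031); goal(p,Rm); p,Rm=hk(-.007,.002); goal(p,Rm)
E
```

```text
TCP [ 0.5896 -0.2777  0.2062] F [-0.37  0.96 -4.  ] q [-0.77 -0.    2.07  0.74  0.44  0.58] 24.625
scene 788
  x -0.035 26 y 0.0075 -0.007 0.02 z -0.0239 -0.0159
  x -0.025 17 y 0.0049 -0.018 0.02 z -0.0198 0.0357
  x -0.015 163 y -0.0021 -0.019 0.02 z -0.0198 0.0381
  x -0.005 74 y 0.0042 -0.018 0.02 z -0.0241 0.0364
  x 0.005 70 y 0.0051 -0.014 0.02 z -0.025 0.0009
  x 0.015 68 y 0.0027 -0.003 0.006 z -0.0046 0.0688
  x 0.025 74 y 0.0023 -0.003 0.007 z 0.008 0.0688
  x 0.035 33 y 0.0018 -0.006 0.007 z 0.0559 0.0691
  x 0.045 31 y 0.0012 -0.004 0.004 z 0.0566 0.0676
  x 0.055 32 y 0.0019 -0.006 0.007 z 0.0562 0.0674
  bail rel [ 0.0102 -0.002   0.0991] 0.1192 [array([ 0.6  , -0.285]), array([0.046, 0.043]), np.float64(50.273)]
offset [0.3 0.  0.2] rot [ 0.1 -0.  -0. ]
offset [-18.9   0.7  22. ] rot [ 0.1 -0.  -0. ]
```

Emit:
apply_moves(moves=[{"jaw": 0, "offset": [-4, 0, 4.5], "rot": [0, 0, 0]}, {"jaw": 0, "offset": [-4, 0, 4.5], "rot": [0, 0, 0]}, {"jaw": 0, "offset": [-4, 0.5, 4.5], "rot": [0, 0, 0]}, {"jaw": 0, "offset": [-3, 0, 3.5], "rot": [0, 0, 0]}, {"jaw": 0, "offset": [-2, 0, 2], "rot": [0, 0, 0]}])

```text
time_s: 25.3
eef_pos: [0.5904, -0.2786, 0.1805]
eef_rot: [0.067, 0.91, -0.161, 0.377]
wrist_force: [-0.7, -0.5, -2.6]
opening: 0.558
grasp_force: 62.8
```

Emit:
apply_moves(moves=[{"jaw": 0, "offset": [-3, 0, 3], "rot": [0, 0, 0]}, {"jaw": 0, "offset": [-3, 0, 3], "rot": [0, 0, 0]}, {"jaw": 0, "offset": [-3, 0, 3], "rot": [0, 0, 0]}, {"jaw": 0, "offset": [-3, 0, 3], "rot": [0, 0, 0]}, {"jaw": 0, "offset": [-3, 0, 3], "rot": [0, 0, 0]}])

```text
time_s: 25.92
eef_pos: [0.5904, -0.2785, 0.1593]
eef_rot: [0.067, 0.91, -0.161, 0.377]
wrist_force: [-0.5, 0.4, -2.2]
opening: 0.562
grasp_force: 62.8
```

```bash
python3 hook.py h4 scene | cut -c1-150
python3 - <<'E'
from kin import *
im=cv2.imread('pics/h4_scene.png'); cv2.imwrite('pics/h4c.png',cv2.resize(im[160:310,90:290],(800,600),interpolation=cv2.INTER_CUBIC))
E
```

```text
TCP [ 0.5904 -0.2785  0.1593] F [-0.53  0.37 -2.2 ] q [-0.77  0.09  2.09  0.94  0.36  0.36] 25.925
scene 430
  x -0.025 24 y 0.0022 -0.003 0.005 z -0.0162 -0.0038
  x -0.015 51 y 0.0072 -0.019 0.02 z -0.0247 -0.0078
  x -0.005 35 y 0.003 -0.019 0.02 z -0.0247 -0.0079
  x 0.005 21 y 0.0018 -0.003 0.004 z -0.0247 0.0469
  x 0.015 116 y 0.0025 -0.005 0.008 z -0.02 0.0482
  x 0.025 30 y 0.003 -0.003 0.007 z 0.036 0.0485
  x 0.035 28 y 0.0027 -0.005 0.008 z 0.0381 0.0482
  x 0.045 33 y 0.002 -0.004 0.007 z 0.0388 0.0501
  x 0.055 30 y 0.0014 -0.004 0.006 z 0.0374 0.0494
  bail rel [0.0062 0.0005 0.0996] 0.1198 [array([ 0.595, -0.278]), array([0.043, 0.043]), np.float64(81.865)]
```

View pics/h4c.png

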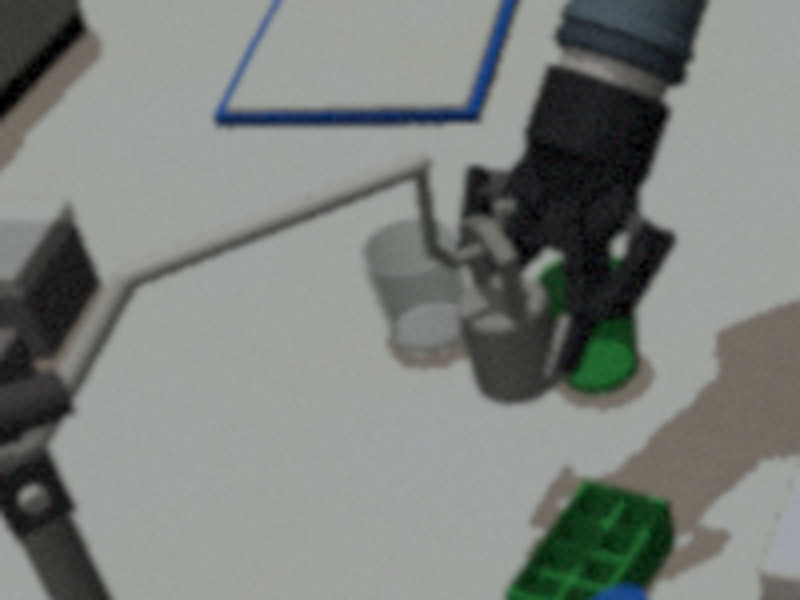

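The bail is engaged at (480,250) and the arm has sunk about 18 mm. Easing down further.

Emit:
apply_moves(moves=[{"jaw": 0, "offset": [-4, 0, 4], "rot": [0, 0, 0]}, {"jaw": 0, "offset": [-4, 0, 4], "rot": [0, 0, 0]}, {"jaw": 0, "offset": [-4, 0, 4], "rot": [0, 0, 0]}, {"jaw": 0, "offset": [-4, 0, 4], "rot": [0, 0, 0]}, {"jaw": 0, "offset": [-4, 0, 4], "rot": [0, 0, 0]}])

```text
time_s: 26.6
eef_pos: [0.5905, -0.2787, 0.131]
eef_rot: [0.067, 0.91, -0.161, 0.377]
wrist_force: [-0.1, -0.8, -2.1]
opening: 0.562
grasp_force: 62.8
```

Emit:
apply_moves(moves=[{"jaw": 0, "offset": [-3, 0, 3], "rot": [0, 0, 0]}, {"jaw": 0, "offset": [-3, 0, 3], "rot": [0, 0, 0]}, {"jaw": 0, "offset": [0, 0, 0], "rot": [0, 0, 0]}, {"jaw": 0, "offset": [0, 0, 0], "rot": [0, 0, 0]}, {"jaw": 0, "offset": [0, 0, 0], "rot": [0, 0, 0]}])

```text
time_s: 27.22
eef_pos: [0.5906, -0.2787, 0.1232]
eef_rot: [0.067, 0.91, -0.161, 0.377]
wrist_force: [0.1, -1.9, -1.0]
opening: 0.564
grasp_force: 62.8
```

```bash
cat > fz.py <<'E'
from kin import *
F=[]; 
for i in range(4):
    o=ctrl.get_obs(); F.append(o['wrist_force']); ctrl.camera('top')
print(o['time_s'],np.round(F,2).tolist(),np.mean(F,0).round(2),o['eef_pos'],np.round(o['q'],2))
im,d=ctrl.camera('scene'); X=cloud('scene',d,np.ones((480,640),bool),c2w('scene'))
H=X[np.all((X>[.565,-.345,.12])&(X<[.68,-.23,.36]),1)]; b=np.radians(-40); ux=np.array([np.cos(b),np.sin(b)]); uy=np.array([-np.sin(b),np.cos(b)])
dd=H[:,:2]-[.594,-.283]; x=dd@ux; y=dd@uy; z=H[:,2]
m=(x>.035)&(x<.065)&(abs(y)<.012)&(z>.2); print('arm z',z[m].mean().round(4) if m.any() else None,'(0: .337)'); m=(x>-.01)&(x<.03)&(abs(y)<.01)&(z>o['eef_pos'][2]+.12)
print('shank x',np.percentile(x[m],[2,50,98]).round(4) if m.any() else None)
E
python3 fz.py
```

```text
27.375 [[0.07, -1.89, -1.0], [0.56, -2.76, -1.04], [-0.7, -3.5, -1.83], [-0.5, -2.9, -1.2]] [-0.14 -2.76 -1.27] [ 0.59050228 -0.2786149   0.12305956] [-0.77  0.17  2.1   1.16  0.32  0.12]
arm z 0.2939 (0: .337)
shank x [0.0052 0.0157 0.0289]
```

```bash
python3 fz.py
python3 - <<'E'
from kin import *
T,o=tcp(); 
im,d=ctrl.camera('wrist'); save('h5w.png',im); X=cloud('wrist',d,np.ones((480,640),bool),np.array(ctrl.camera_params('wrist')['mount'])); 
W=cloud('wrist',d,np.ones((480,640),bool),c2w('wrist',T)); c=T[:3,3]
b=np.radians(-40); ux=np.array([np.cos(b),np.sin(b)]); uy=np.array([-np.sin(b),np.cos(b)])
H=W[(W[:,2]>.19)&(np.hypot(W[:,0]-.594,W[:,1]+.283)<.1)]
dd=H[:,:2]-[.594,-.283]; x=dd@ux;y=dd@uy
for z0 in np.arange(.19,.32,.01):
    m=(H[:,2]>z0)&(H[:,2]<=z0+.01)
    if m.any(): print(z0.round(2),m.sum(),'x',np.percentile(x[m],[1,25,50,75,99]).round(3),'y',np.percentile(y[m],[1,50,99]).round(3))
im2,_=ctrl.camera('scene')
a=cv2.resize(im,(800,600))[:330]; s=cv2.resize(im2[180:280,120:297],(800,452),interpolation=cv2.INTER_CUBIC)[60:330]
save('comb.png',np.vstack([a,s]))
E
```

```text
27.625 [[-0.02, -3.17, -1.3], [1.18, -2.9, -1.02], [0.16, -3.17, -1.86], [-0.61, -3.63, -1.45]] [ 0.17 -3.22 -1.41] [ 0.59044005 -0.27853368  0.12287657] [-0.77  0.17  2.1   1.16  0.32  0.12]
arm z 0.2939 (0: .337)
shank x [0.0057 0.0158 0.0286]
0.19 18033 x [-0.083 -0.062 -0.055 -0.041 -0.007] y [-0.079 -0.017  0.043]
0.2 5434 x [-0.073 -0.061 -0.053 -0.049 -0.007] y [-0.058 -0.009  0.027]
0.21 4068 x [-0.013 -0.012 -0.012 -0.004  0.014] y [-0.023 -0.005  0.023]
0.22 10889 x [-0.02  -0.012 -0.008 -0.004  0.019] y [-0.018 -0.002  0.017]
0.23 3272 x [-0.026 -0.024 -0.02   0.017  0.021] y [-0.005 -0.002  0.003]
0.24 1665 x [0.013 0.015 0.015 0.016 0.019] y [-0.005 -0.002  0.002]
```

View pics/comb.png

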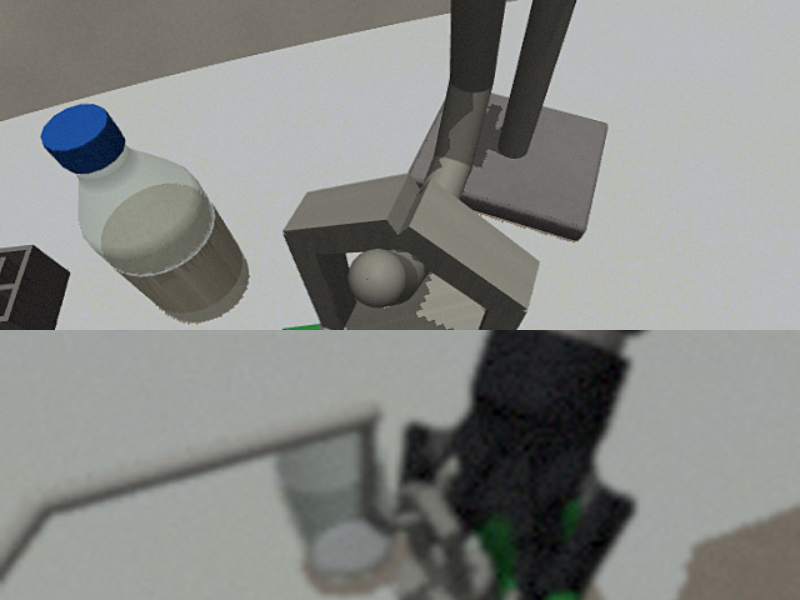

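The picture shows the hook through the bail, but the force has a sideways -y part. The bail sits about 2 mm off-centre and on the curved end of the seat, so I'll shift it 5 mm toward the shank and 2 mm sideways.

Emit:
apply_moves(moves=[{"jaw": 0, "offset": [1, 1.2, 1], "rot": [0, 0, 0]}, {"jaw": 0, "offset": [1, 1.2, 1], "rot": [0, 0, 0]}, {"jaw": 0, "offset": [0.8, 1.1, 0.8], "rot": [0, 0, 0]}, {"jaw": 0, "offset": [0, 0, 0], "rot": [0, 0, 0]}, {"jaw": 0, "offset": [0, 0, 0], "rot": [0, 0, 0]}])

```text
time_s: 28.45
eef_pos: [0.593, -0.2829, 0.1228]
eef_rot: [0.066, 0.91, -0.161, 0.377]
wrist_force: [1.6, -0.9, -1.7]
opening: 0.56
grasp_force: 62.7
```

```bash
python3 fz.py
```

```text
28.6 [[1.55, -0.91, -1.74], [0.63, 1.02, -1.93], [1.01, 0.7, -1.5], [0.18, 0.11, -1.67]] [ 0.84  0.23 -1.71] [ 0.59299046 -0.28295068  0.12280726] [-0.77  0.18  2.09  1.16  0.32  0.13]
arm z 0.2965 (0: .337)
shank x [0.0059 0.017  0.0286]
```

Emit:
apply_moves(moves=[{"jaw": 0, "offset": [-4, 0, 4], "rot": [0, 0, 0]}, {"jaw": 0, "offset": [-4, 0, 4], "rot": [0, 0, 0]}, {"jaw": 0, "offset": [-4, 0, 4], "rot": [0, 0, 0]}, {"jaw": 0, "offset": [-3, 0, 3], "rot": [0, 0, 0]}, {"jaw": 0, "offset": [-2, 0, 2], "rot": [0, 0, 0]}])

```text
time_s: 29.32
eef_pos: [0.5933, -0.2838, 0.0992]
eef_rot: [0.067, 0.91, -0.161, 0.377]
wrist_force: [3.3, -3.7, -0.2]
opening: 0.558
grasp_force: 62.4
```

Emit:
apply_moves(moves=[{"jaw": 0, "offset": [0, 0, 0], "rot": [0, 0, 0]}, {"jaw": 0, "offset": [0, 0, 0], "rot": [0, 0, 0]}, {"jaw": 0, "offset": [0, 0, 0], "rot": [0, 0, 0]}, {"jaw": 0, "offset": [0, 0, 0], "rot": [0, 0, 0]}, {"jaw": 0, "offset": [0, 0, 0], "rot": [0, 0, 0]}])

```text
time_s: 29.95
eef_pos: [0.593, -0.2834, 0.099]
eef_rot: [0.067, 0.91, -0.161, 0.377]
wrist_force: [2.9, -4.0, -0.2]
opening: 0.562
grasp_force: 62.4
```

```bash
python3 fz.py
```

```text
30.1 [[2.86, -4.05, -0.24], [2.48, -4.0, 0.33], [2.92, -4.21, 0.26], [3.17, -4.17, -0.13]] [ 2.86 -4.11  0.05] [ 0.59301429 -0.28340386  0.09903336] [-0.77  0.23  2.09  1.33  0.3  -0.05]
arm z 0.2791 (0: .337)
shank x [0.0037 0.0166 0.0292]
```

```bash
cat > geo.py <<'E'
from kin import *
b=np.radians(-40); ux=np.array([np.cos(b),np.sin(b)]); uy=np.array([-np.sin(b),np.cos(b)])
T,o=tcp(); c=T[:3,3]; e=c-[.0033*np.cos(np.radians(-20)),.0033*np.sin(np.radians(-20)),-.0995]; dd=e[:2]-[.594,-.283]
print(o['time_s'],'eye x,y,z',(dd@ux).round(4),(dd@uy).round(4),e[2].round(4),'F xyz swing',(np.array(o['wrist_force'][:2])@ux).round(2),(np.array(o['wrist_force'][:2])@uy).round(2),o['wrist_force'][2].round(2))
for cam in ('wrist','scene'):
    im,d=ctrl.camera(cam); save(f'geo_{cam}_{o["time_s"]:.2f}.png',im); W=cloud(cam,d,np.ones((480,640),bool),c2w(cam,T))
    H=W[(W[:,2]>e[2]-.03)&(W[:,2]<e[2]+.08)&(np.hypot(W[:,0]-.594,W[:,1]+.283)<.06)]
    q=H[:,:2]-[.594,-.283]; x=q@ux;y=q@uy; z=H[:,2]
    print(cam)
    for z0 in np.arange(e[2]-.02,e[2]+.08,.008):
        m=(z>z0)&(z<=z0+.008)&(abs(y)<.03)&(x>-.04)
        if m.sum()>5:
            h=np.histogram(x[m],np.arange(-.04,.041,.005)); print(' z-eye',(z0-e[2]).round(3),'x[-40..40 by5]',h[0].tolist(),'y',np.percentile(y[m],[2,50,98]).round(3))
E
python3 geo.py
```

```text
30.2 eye x,y,z -0.0036 -0.002 0.1985 F xyz swing 4.89 -1.3 0.72
wrist
 z-eye -0.02 x[-40..40 by5] [0, 0, 0, 0, 0, 0, 696, 223, 27, 0, 0, 0, 0, 0, 0, 0] y [-0.024  0.016  0.021]
 z-eye -0.012 x[-40..40 by5] [0, 0, 0, 0, 0, 0, 947, 811, 245, 7, 0, 0, 0, 0, 0, 0] y [-0.024 -0.014  0.022]
 z-eye -0.004 x[-40..40 by5] [0, 0, 0, 0, 34, 188, 1489, 3577, 1868, 148, 674, 350, 0, 0, 0, 0] y [-0.021 -0.004  0.018]
 z-eye 0.004 x[-40..40 by5] [0, 0, 0, 395, 339, 245, 141, 1724, 1255, 103, 12, 1290, 152, 0, 0, 0] y [-0.008 -0.002  0.006]
 z-eye 0.012 x[-40..40 by5] [0, 0, 0, 903, 486, 0, 0, 0, 0, 0, 0, 821, 522, 0, 0, 0] y [-0.005 -0.002  0.002]
 z-eye 0.02 x[-40..40 by5] [0, 0, 0, 0, 0, 0, 0, 0, 0, 0, 24, 1341, 88, 0, 0, 0] y [-0.005 -0.002  0.002]
 z-eye 0.028 x[-40..40 by5] [0, 0, 0, 0, 0, 0, 0, 0, 0, 0, 4, 2, 0, 0, 0, 0] y [-0.003 -0.003 -0.002]
scene
 z-eye -0.02 x[-40..40 by5] [0, 0, 0, 0, 0, 0, 1, 6, 8, 0, 0, 0, 0, 0, 0, 0] y [-0.01   0.022  0.024]
 z-eye -0.012 x[-40..40 by5] [0, 0, 0, 0, 0, 0, 2, 7, 11, 1, 0, 0, 0, 0, 0, 0] y [-0.022  0.02   0.022]
 z-eye -0.004 x[-40..40 by5] [0, 0, 0, 
[... 382 characters left out ...]
28 x[-40..40 by5] [0, 0, 0, 0, 0, 0, 0, 0, 0, 0, 1, 5, 5, 0, 0, 0] y [-0.001  0.002  0.005]
 z-eye 0.036 x[-40..40 by5] [0, 0, 0, 0, 0, 0, 0, 0, 0, 0, 2, 12, 0, 0, 0, 0] y [-0.002  0.002  0.006]
 z-eye 0.044 x[-40..40 by5] [0, 0, 0, 0, 0, 0, 0, 0, 0, 3, 6, 4, 0, 0, 0, 0] y [0.    0.002 0.005]
 z-eye 0.052 x[-40..40 by5] [0, 0, 0, 0, 0, 0, 0, 0, 0, 6, 8, 0, 0, 0, 0, 0] y [-0.002  0.001  0.003]
 z-eye 0.06 x[-40..40 by5] [0, 0, 0, 0, 0, 0, 0, 0, 2, 4, 4, 2, 2, 0, 0, 0] y [0.002 0.005 0.007]
 z-eye 0.068 x[-40..40 by5] [0, 0, 0, 0, 0, 0, 0, 0, 4, 8, 10, 10, 13, 4, 7, 4] y [-0.004  0.004  0.007]
 z-eye 0.076 x[-40..40 by5] [0, 0, 0, 0, 0, 0, 0, 0, 0, 0, 0, 1, 0, 7, 6, 6] y [-0.003  0.004  0.006]
```

Seat drift explains the sideways load: as the arm swings down the hook moves toward +x, so the tip side is pressing the bail in that direction. I'll follow it with a small shift.

Emit:
apply_moves(moves=[{"jaw": 0, "offset": [0.8, 0.8, 0.8], "rot": [0, 0, 0]}, {"jaw": 0, "offset": [0.8, 0.7, 0.8], "rot": [0, 0, 0]}, {"jaw": 0, "offset": [0.8, 0.7, 0.8], "rot": [0, 0, 0]}, {"jaw": 0, "offset": [0, 0, 0], "rot": [0, 0, 0]}, {"jaw": 0, "offset": [0, 0, 0], "rot": [0, 0, 0]}])

```text
time_s: 30.92
eef_pos: [0.5953, -0.2853, 0.0982]
eef_rot: [0.066, 0.91, -0.16, 0.376]
wrist_force: [2.0, 2.8, -1.8]
opening: 0.561
grasp_force: 62.7
```

```bash
python3 fz.py; python3 geo.py | head -12
```

```text
31.075 [[1.96, 2.77, -1.8], [1.85, 3.73, -0.27], [3.45, 3.42, -0.25], [3.08, 4.03, -0.39]] [ 2.59  3.49 -0.68] [ 0.59533157 -0.28561495  0.09844143] [-0.77  0.24  2.09  1.32  0.3  -0.05]
arm z 0.2782 (0: .337)
shank x [0.0045 0.0158 0.029 ]
31.175 eye x,y,z -0.0003 -0.0024 0.198 F xyz swing -0.65 4.6 -1.15
wrist
 z-eye -0.02 x[-40..40 by5] [0, 0, 0, 0, 0, 0, 12, 811, 33, 0, 0, 0, 0, 0, 0, 0] y [-0.025  0.015  0.021]
 z-eye -0.012 x[-40..40 by5] [0, 0, 0, 0, 0, 0, 20, 1651, 251, 55, 0, 0, 0, 0, 0, 0] y [-0.025 -0.015  0.021]
 z-eye -0.004 x[-40..40 by5] [0, 0, 0, 0, 25, 216, 620, 4294, 2102, 331, 662, 382, 2, 0, 0, 0] y [-0.022 -0.004  0.017]
 z-eye 0.004 x[-40..40 by5] [0, 0, 0, 396, 422, 313, 10, 1797, 1461, 241, 9, 1318, 163, 0, 0, 0] y [-0.009 -0.003  0.005]
 z-eye 0.012 x[-40..40 by5] [0, 0, 0, 201, 425, 0, 0, 0, 0, 0, 0, 812, 538, 0, 0, 0] y [-0.005 -0.002  0.002]
 z-eye 0.02 x[-40..40 by5] [0, 0, 0, 0, 0, 0, 0, 0, 0, 0, 21, 1544, 101, 0, 0, 0] y [-0.005 -0.003  0.002]
 z-eye 0.028 x[-40..40 by5] [0, 0, 0, 0, 0, 0, 0, 0, 0, 0, 77, 224, 0, 0, 0, 0] y [-0.005 -0.003  0.001]
scene
 z-eye -0.02 x[-40..40 by5] [0, 0, 0, 0, 0, 0, 0, 6, 9, 1, 0, 0, 0, 0, 0, 0] y [-0.024  0.021  0.023]
 z-eye -0.012 x[-40..40 by5] [0, 0, 0, 0, 0, 0, 0, 9, 14, 6, 0, 0, 0, 0, 0, 0] y [-0.025  0.018  0.023]
```

Emit:
apply_moves(moves=[{"jaw": 0, "offset": [0, -0.4, 0], "rot": [0, 0, 0]}, {"jaw": 0, "offset": [0, -0.4, 0], "rot": [0, 0, 0]}, {"jaw": 0, "offset": [0, 0, 0], "rot": [0, 0, 0]}, {"jaw": 0, "offset": [0, 0, 0], "rot": [0, 0, 0]}, {"jaw": 0, "offset": [0, 0, 0], "rot": [0, 0, 0]}])

```text
time_s: 31.9
eef_pos: [0.5956, -0.2857, 0.0988]
eef_rot: [0.067, 0.91, -0.161, 0.377]
wrist_force: [1.2, 3.6, -1.3]
opening: 0.56
grasp_force: 62.8
```

```bash
python3 fz.py; python3 geo.py | head -1
```

```text
32.05 [[1.22, 3.59, -1.3], [2.02, 2.46, -0.99], [1.85, 1.99, -1.41], [1.75, 1.87, -0.86]] [ 1.71  2.48 -1.14] [ 0.5956502  -0.2857046   0.09881423] [-0.77  0.24  2.09  1.32  0.3  -0.05]
arm z 0.2787 (0: .337)
shank x [0.0046 0.0162 0.0287]
32.15 eye x,y,z -0.0001 -0.0021 0.1983 F xyz swing -0.5 2.89 -0.75
```

Emit:
apply_moves(moves=[{"jaw": 0, "offset": [0, -0.5, 0], "rot": [0, 0, 0]}, {"jaw": 0, "offset": [-1.5, 0.3, 2.7], "rot": [0, 0, 0]}, {"jaw": 0, "offset": [-1.5, 0.3, 2.7], "rot": [0, 0, 0]}, {"jaw": 0, "offset": [-1, 0.2, 1.9], "rot": [0, 0, 0]}, {"jaw": 0, "offset": [0, 0, 0], "rot": [0, 0, 0]}])

```text
time_s: 32.88
eef_pos: [0.5976, -0.2867, 0.0904]
eef_rot: [0.067, 0.91, -0.161, 0.377]
wrist_force: [0.4, 1.4, 0.0]
opening: 0.556
grasp_force: 63.0
```

Emit:
apply_moves(moves=[{"jaw": 0, "offset": [0, 0, 0], "rot": [0, 0, 0]}, {"jaw": 0, "offset": [0, 0, 0], "rot": [0, 0, 0]}, {"jaw": 0, "offset": [0, 0, 0], "rot": [0, 0, 0]}, {"jaw": 0, "offset": [0, 0, 0], "rot": [0, 0, 0]}, {"jaw": 0, "offset": [0, 0, 0], "rot": [0, 0, 0]}])

```text
time_s: 33.5
eef_pos: [0.5977, -0.2867, 0.0908]
eef_rot: [0.067, 0.91, -0.161, 0.377]
wrist_force: [-0.8, 0.4, -0.1]
opening: 0.557
grasp_force: 63.0
```

```bash
python3 fz.py; python3 geo.py | head -9
```

```text
33.65 [[-0.82, 0.39, -0.13], [-0.54, 1.39, -0.8], [-0.31, 0.55, -0.92], [0.06, 0.46, -0.82]] [-0.4   0.7  -0.67] [ 0.59773643 -0.28666455  0.09077683] [-0.77  0.26  2.08  1.38  0.3  -0.1 ]
arm z 0.2726 (0: .337)
shank x [0.0033 0.0166 0.0292]
33.75 eye x,y,z 0.0021 -0.0015 0.1903 F xyz swing 0.46 -0.16 0.25
wrist
 z-eye -0.02 x[-40..40 by5] [15, 0, 0, 0, 0, 0, 0, 769, 78, 0, 0, 0, 0, 0, 0, 0] y [-0.024  0.015  0.021]
 z-eye -0.012 x[-40..40 by5] [0, 0, 0, 0, 0, 0, 0, 1568, 277, 134, 0, 0, 0, 0, 0, 0] y [-0.024 -0.016  0.021]
 z-eye -0.004 x[-40..40 by5] [0, 0, 0, 0, 7, 132, 600, 3834, 2203, 982, 507, 525, 12, 0, 0, 0] y [-0.022 -0.004  0.018]
 z-eye 0.004 x[-40..40 by5] [0, 0, 0, 371, 461, 427, 60, 1281, 1546, 708, 5, 1072, 409, 0, 0, 0] y [-0.009 -0.002  0.005]
 z-eye 0.012 x[-40..40 by5] [0, 0, 0, 29, 403, 0, 0, 0, 0, 0, 0, 271, 1114, 7, 0, 0] y [-0.005 -0.002  0.002]
 z-eye 0.02 x[-40..40 by5] [0, 0, 0, 0, 0, 0, 0, 0, 0, 0, 0, 1373, 244, 0, 0, 0] y [-0.005 -0.003  0.002]
 z-eye 0.028 x[-40..40 by5] [0, 0, 0, 0, 0, 0, 0, 0, 0, 0, 0, 340, 7, 0, 0, 0] y [-0.005 -0.002  0.002]
```

```bash
sed 's/range(4)/range(16)/;s/np.round(F,2).tolist()/np.std(F,0)/' fz.py > fz2.py; python3 fz2.py
```

```text
34.6 [0.4333027  0.3475271  0.55746216] [ 0.01  0.1  -0.54] [ 0.59773341 -0.28665165  0.0907547 ] [-0.77  0.26  2.08  1.38  0.3  -0.1 ]
arm z 0.2726 (0: .337)
shank x [0.0032 0.0166 0.0285]
```

Emit:
apply_moves(moves=[{"jaw": 0, "offset": [-1, 0.2, 1.9], "rot": [0, 0, 0]}, {"jaw": 0, "offset": [-1, 0.2, 1.8], "rot": [0, 0, 0]}, {"jaw": 0, "offset": [-1, 0.2, 1.8], "rot": [0, 0, 0]}, {"jaw": 0, "offset": [0, 0, 0], "rot": [0, 0, 0]}, {"jaw": 0, "offset": [0, 0, 0], "rot": [0, 0, 0]}])

```text
time_s: 35.33
eef_pos: [0.5992, -0.2878, 0.0847]
eef_rot: [0.067, 0.91, -0.161, 0.377]
wrist_force: [-1.0, -0.1, -0.3]
opening: 0.559
grasp_force: 63.0
```

```bash
python3 fz2.py; python3 geo.py | head -1
```

```text
36.075 [0.42597078 0.4676312  0.41775731] [-0.34  0.64 -0.18] [ 0.59920034 -0.28775325  0.08473585] [-0.77  0.28  2.08  1.42  0.29 -0.15]
arm z 0.2681 (0: .337)
shank x [0.0026 0.0167 0.0287]
36.175 eye x,y,z 0.004 -0.0015 0.1842 F xyz swing -0.06 0.46 -0.45
```

Forces are balanced: fz is about the empty baseline, lateral forces are under 0.7 N, and the arm has sunk 91 mm. Opening slowly.

Emit:
apply_moves(moves=[{"jaw": 0.57, "offset": [0, 0, 0], "rot": [0, 0, 0]}, {"jaw": 0.6, "offset": [0, 0, 0], "rot": [0, 0, 0]}, {"jaw": 0.64, "offset": [0, 0, 0], "rot": [0, 0, 0]}, {"jaw": 0.7, "offset": [0, 0, 0], "rot": [0, 0, 0]}, {"jaw": 0.8, "offset": [0, 0, 0], "rot": [0, 0, 0]}])

```text
time_s: 36.9
eef_pos: [0.5992, -0.2879, 0.0848]
eef_rot: [0.067, 0.91, -0.161, 0.377]
wrist_force: [-0.3, 1.0, -0.1]
opening: 0.801
grasp_force: 0.0
```

```bash
cat > st.py <<'E'
from kin import *
import sys
b=np.radians(-40); ux=np.array([np.cos(b),np.sin(b)]); uy=np.array([-np.sin(b),np.cos(b)])
for i in range(int(sys.argv[1])):
    T,o=tcp()
    for cam in (['wrist','scene'] if len(sys.argv)<3 else ['scene']):
        im,d=ctrl.camera(cam); W=cloud(cam,d,np.ones((480,640),bool),c2w(cam,T)); q=W[:,:2]-[.594,-.283]; x=q@ux;y=q@uy;z=W[:,2]
        n=(abs(x)<.04)&(abs(y)<.035)
        m=(x>.035)&(x<.065)&(abs(y)<.012)&(z>.2)&(z<.34)
        t=n&(z>.16)&(z<.205)&(x>-.012)&(x<.012); B=n&(z>.118)&(z<.142)
        print(cam,round(o['time_s'],2),'arm z',z[m].mean().round(4) if m.any() else None,'bail zmax',np.percentile(z[t],98).round(4) if t.any() else None,'bail xy',x[t].mean().round(4),y[t].mean().round(4),'body top',B.sum(),np.median(z[B]).round(4) if B.any() else None,np.percentile(x[B],[1,99]).round(3) if B.any() else '',np.percentile(y[B],[1,99]).round(3) if B.any() else '')
print(o['opening'],o['wrist_force'].round(2))
save(f'st{o["time_s"]:.2f}.png',im)
E
python3 st.py 3
```

```text
wrist 36.9 arm z None bail zmax 0.1828 bail xy 0.0034 -0.003 body top 10578 0.1266 [-0.039  0.022] [-0.023  0.032]
scene 36.9 arm z 0.2616 bail zmax 0.1832 bail xy 0.0045 0.0062 body top 328 0.1273 [-0.04   0.032] [-0.021  0.034]
wrist 37.0 arm z None bail zmax 0.1839 bail xy 0.0031 -0.0031 body top 10856 0.1278 [-0.039  0.022] [-0.023  0.032]
scene 37.0 arm z 0.2623 bail zmax 0.1843 bail xy 0.0043 0.0073 body top 334 0.1289 [-0.039  0.031] [-0.02   0.034]
wrist 37.1 arm z None bail zmax 0.1855 bail xy 0.0027 -0.0031 body top 11225 0.1295 [-0.039  0.022] [-0.023  0.032]
scene 37.1 arm z 0.2636 bail zmax 0.1869 bail xy 0.0041 0.007 body top 338 0.1301 [-0.039  0.03 ] [-0.021  0.034]
0.8006202796205593 [ 0.82  0.9  -0.41]
```

Emit:
apply_moves(moves=[{"jaw": 1, "offset": [0, 0, 0], "rot": [0, 0, 0]}, {"jaw": 1, "offset": [0, 0, 0], "rot": [0, 0, 0]}, {"jaw": 1, "offset": [0, 0, 0], "rot": [0, 0, 0]}, {"jaw": 1, "offset": [0, 0, 0], "rot": [0, 0, 0]}, {"jaw": 1, "offset": [0, 0, 0], "rot": [0, 0, 0]}])

```text
time_s: 37.83
eef_pos: [0.5992, -0.2878, 0.0848]
eef_rot: [0.067, 0.91, -0.161, 0.377]
wrist_force: [-0.5, -0.8, 0.0]
opening: 1.0
grasp_force: 0.0
```

```bash
python3 st.py 2
```

```text
wrist 37.83 arm z None bail zmax 0.1852 bail xy 0.0028 -0.0031 body top 10204 0.1291 [-0.039  0.022] [-0.023  0.034]
scene 37.83 arm z 0.2628 bail zmax 0.1856 bail xy 0.004 0.0065 body top 285 0.1293 [-0.036  0.031] [-0.02   0.033]
wrist 37.92 arm z None bail zmax 0.1855 bail xy 0.0027 -0.0031 body top 10277 0.1294 [-0.039  0.022] [-0.023  0.034]
scene 37.92 arm z 0.2632 bail zmax 0.1859 bail xy 0.004 0.0071 body top 290 0.1294 [-0.038  0.03 ] [-0.022  0.035]
0.9968520657690861 [ 0.15 -1.26 -0.21]
```

It has settled. Retreating straight back, then up.

Emit:
apply_moves(moves=[{"jaw": 1, "offset": [-3, 0, -4], "rot": [0, 0, 0]}, {"jaw": 1, "offset": [-6, 0, -8], "rot": [0, 0, 0]}, {"jaw": 1, "offset": [-8, 0, -12], "rot": [0, 0, 0]}, {"jaw": 1, "offset": [-8, 0, -15], "rot": [0, 0, 0]}, {"jaw": 1, "offset": [-8, 0, -20], "rot": [0, 0, 0]}])

```text
time_s: 38.65
eef_pos: [0.5368, -0.2648, 0.103]
eef_rot: [0.066, 0.91, -0.161, 0.377]
wrist_force: [-1.3, 0.0, -0.3]
opening: 1.0
grasp_force: 0.0
```

Emit:
apply_moves(moves=[{"jaw": 1, "offset": [-5, 0, -25], "rot": [0, 0, 0]}, {"jaw": 1, "offset": [-5, 0, -25], "rot": [0, 0, 0]}, {"jaw": 1, "offset": [0, 0, -20], "rot": [0, 0, 0]}, {"jaw": 1, "offset": [0, 0, -10], "rot": [0, 0, 0]}, {"jaw": 1, "offset": [0, 0, 0], "rot": [0, 0, 0]}])

```text
time_s: 39.28
eef_pos: [0.4778, -0.2437, 0.1533]
eef_rot: [0.067, 0.91, -0.161, 0.377]
wrist_force: [0.2, -0.2, 0.0]
opening: 0.998
grasp_force: 0.0
```

```bash
python3 st.py 3
python3 - <<'E'
from h import *
im,d=ctrl.camera('top')
for n in ['beaker','rack','bottle','vialpot','jar','twin','flask']:
    for s,p,P in pick('top',n,d,c2w('top'),2): print(n,s,p,np.median(P,0).round(3))
E
```

```text
wrist 39.27 arm z None bail zmax 0.185 bail xy 0.0027 -0.0038 body top 3322 0.1296 [-0.018  0.028] [-0.025  0.021]
scene 39.27 arm z 0.2629 bail zmax 0.1849 bail xy 0.004 0.0065 body top 278 0.1292 [-0.016  0.031] [-0.021  0.026]
wrist 39.38 arm z None bail zmax 0.185 bail xy 0.0026 -0.0039 body top 3339 0.1295 [-0.018  0.028] [-0.024  0.021]
scene 39.38 arm z 0.263 bail zmax 0.1865 bail xy 0.0043 0.0069 body top 279 0.1292 [-0.016  0.031] [-0.021  0.025]
wrist 39.48 arm z None bail zmax 0.1849 bail xy 0.0027 -0.0038 body top 3350 0.1295 [-0.018  0.028] [-0.025  0.021]
scene 39.48 arm z 0.263 bail zmax 0.1849 bail xy 0.0042 0.0066 body top 281 0.1295 [-0.016  0.031] [-0.02   0.026]
1.0024302723337577 [-0.1   0.77  0.03]
beaker 0.66 [494. 316.] [ 0.391 -0.445  0.042]
beaker 0.5 [446. 297.] [ 0.433 -0.321  0.069]
rack 0.97 [411. 226.] [ 0.614 -0.243  0.021]
rack 0.83 [323. 164.] [ 0.778 -0.013  0.022]
bottle 0.72 [383. 174.] [ 0.731 -0.166  0.104]
vialpot 0.51 [323. 320.] [ 0.377 -0.022  0.05 ]
jar 0.55 [203. 256.] [0.517 0.275 0.099]
twin 0.69 [202. 211.] [0.634 0.277 0.094]
flask 0.78 [250. 210.] [0.635 0.158 0.109]
```

Hanging at rest, with everything else standing where it was (the green beaker is partly hidden by the arm).

```bash
python3 -c "
from bench import ctrl
print(ctrl.hand_in())"
```

```text
the job is handed in; nothing more can be done
None
```

The canister went from the carousel to the balance pan and now hangs at rest by its bail on the hook. It sank about 6 mm more when I let go and settled within a second. The robot is clear of everything, and the job was handed in at about 40 s.

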